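# Open the child-resistant descaler jug

### The job

Open the white descaler jug: push its child-resistant cap down firmly as far as it goes, keep it down while you turn it anticlockwise (seen from above) until you feel it come up against its stop, and lift it off; never load the cap with more than 45 newtons. Then set it down gently, right way up, wholly on the cork coaster, and let go. Leave the caddy, filter, tumbler and brush where they are.

Things in the scene. Friction and masses are not known exactly. Their poses are not given: they have to be found in the camera images.
- jug: White plastic jug, 100 mm (its x) by 120 mm (its y), 122 mm tall, then a round shoulder to 140 mm and a 40 mm wide neck in the middle; held fast in a steel holder screwed to the worktop (112 by 168 mm with its screw tabs), so it neither turns nor slides. Origin at the centre of its underside, z up; the axis of neck and cap runs through it.
- cap: Loose grey ribbed cap, 60 to 110 g: round skirt 64 mm across, 26 mm tall, flat top (deck); across the deck an upright grip bar 50 mm long (cap's x), 16 mm thick (y), 26 mm tall. Origin at the centre of its lower rim, z up. It starts closed on the jug, axes parallel to the jug's, origin 154 mm above the jug's; lugs and teeth then stop it lifting or turning.
- cap_grip (a point): Centre of the cap's grip bar, 39 mm above the cap's lower rim, 13 mm above the deck, 13 mm below the bar's top; axes as the cap's (bar along x, pinched along y). It moves with the cap. Held down, the cap turns with less than 0.15 N m of moment; a rise of about 0.1 N m against the turn tells the end stop, and 0.05 rad further may already overload it, so turn slowly or in small steps.
- cap_deck (a point): Centre of the cap's deck at the foot of the bar, 26 mm above the lower rim. A spring under the cap resists with 7 N plus 0.8 N per mm. Pressed 3 to 9 mm down (differs each time, not visible) the teeth let go; 1.2 mm deeper is a hard stop where force climbs steeply. The spring takes 15 N at most, so at 17 to 22 N the cap is surely fully down.
- neck (a point): On the neck's axis, 154 mm above the jug's origin, at the closed cap's lower rim. Held down, the cap turns anticlockwise seen from above to an end stop felt 0.6 to 1.4 rad on (differs, not visible); at the stop or up to 0.06 rad short of it, it lifts off: the spring raises it 2 mm, 20 mm clears the neck. Over 45 N between cap and jug (push, pull and twist at 26 mm radius summed) breaks it.
- coaster_top (a point): Centre of the top face of the round cork coaster, 100 mm in diameter, 8 mm thick, fixed to the worktop.
- coaster: The same coaster; origin at the centre of its underside.
- caddy: Empty steel cutlery caddy 100 by 140 mm, 110 mm tall, with a bow handle to 159 mm; origin at the centre of its underside. To be left alone.
- filter: Mesh filter cylinder lying on its side, 100 mm long (its x), 72 mm in diameter; origin at the middle of its underside. To be left alone.
- tumbler: Glass tumbler standing upright, 74 mm in diameter, 110 mm tall; origin at the centre of its underside. To be left alone.
- brush: Wooden dish brush 240 mm long (its x) with a 48 mm wide head, lying bristles down; origin on the worktop under its middle. To be left alone.
Mind the look-alikes: they are no part of the job. Of the things that look like the cap, the largest one is meant.

How it is judged (in metres and radians):
On the way, in this order (a step that is already met when the one before it is completed fails the run):
1. the cap, still down on the neck, is turned by 0.5 rad or more (angle between the x axis of cap and the x axis of jug, either way round above 0.5 rad and horizontal distance between cap and jug below 0.006 m and z of cap in the frame of jug below 0.158 m), for 0.05 s.
2. the cap is lifted clear of the neck (z of cap in the frame of jug above 0.172 m), for 0.1 s.
At the end, for the whole second after the job is handed in: The cap rests right way up (within 0.1 rad) on the coaster, wholly on it (its centre within 18 mm of the coaster's centre), still and let go (horizontal distance between cap and coaster_top below 0.018 m and z of cap in the frame of coaster between 0.005 and 0.011 m and angle between cap's own z axis and vertical below 0.1 rad and linear speed of cap below 0.02 m/s and contact force between the fingers and cap below 0.05 N); the robot touches nothing.
It fails at once if the cap is loaded against the jug with more than 45 N (contact force between cap and jug above 45 N).
It fails at once if the cap is dropped (moves faster than 0.6 m/s while no finger touches it) (contact force between the fingers and cap below 0.01 N and linear speed of cap above 0.6 m/s).
It fails at once if the caddy, filter, tumbler or brush is shifted by more than 15 mm (distance of any of caddy, filter, tumbler, brush from where it was at the start of the episode above 0.015 m).
It also fails if it takes over 72 s, if anything falls off the work surface, if the arm or the gripper's body presses on something with over 40 N, if the wrist force passes 120 N, or if a joint passes its speed limit or range.

### The arm

A 6-joint arm with a two-finger parallel gripper is mounted at the origin on the work surface. World frame = base frame: x ahead of the robot, y to its left, z up, the work surface at z = 0. Lengths are in m, angles in degrees, forces in N, time in s.
With the tool pointing down it reaches from about 0.35 to 0.875 m from the base axis. Payload 4.2 kg.
Tool frame: the origin (TCP) lies midway between the tips of the shut fingers; the grasp point (between the pads) lies 19 mm behind it; z points along the fingers, y is the direction in which the jaws open and shut (so a half turn about z gives the same grasp; the last joint's range is limited). The gripper opens to 87 mm and grips with 3 to 60 N. Pads are 19 mm wide; open, the fingers measure 117 mm over their backs; the gripper's body (75 mm by 190 mm) begins 51 mm behind the grasp point.
Start: joints at [-57.892, 22.042, 0.453, 0, -68.411, -14.817], TCP at [0.186, -0.597, 0.223] pointing down, gripper open.
Joint ranges: [-179.83, 179.83], [-69.29, 118.12], [-61.27, 80.66], [-181.25, 117.63], [-171.15, -9.14], [-177.46, 177.46]. Speed limits (degrees/s): [159.86, 159.86, 180, 180, 180, 180].

### API

Orientations are given as a 3x3 rotation matrix whose columns are the frame's x, y, z axes.
In Python, from station import sense, capture, get_calibration, finish_job, spot_in, spot_point gives the robot as it stands.
- The arm moves only by the shell command python3 -m inch 'ROWS'. ROWS is JSON, a list of rows, each an object with "fingers": the finger opening in cm, from 0 to 8.7; "delta_pos": the shift along the tool's x, y, z in cm, a list of three; "spin": the turn about the tool's z in degrees. In form: [{"fingers": fingers, "delta_pos": [dx, dy, dz], "spin": spin}, ...]. A call has 1 to 20 rows; each row is the pose to reach, as a shift and turn from the pose commanded when the call began, along the tool's axes at that moment; what a row does not reach only later rows make up. A row lasts 1/10 s, in which the tool goes at most 50 mm and 8.59 degrees, less where a joint would pass 70% of its speed; a pose out of reach is approached as far as the arm can. A call with a gripper value outside its range is refused whole. The fingers move at their own pace and stop on an object; the grip force is fixed at half the most. Time passes only in rows, so rows that repeat a pose let the fingers close. It gives the time, the measured TCP pose, the force and the opening at its end, in the units of the state.
- sense(): the state, without advancing time (a new reading comes with each control period).
- capture(name): name is "side" or "top" or "wrist"; returns the picture (400x640x3 uint8, red, green, blue); there is no depth.
- get_calibration(name): a dict with "K" (3x3 intrinsics, pixels), "T" (4x4, takes a point from camera to world coordinates). Camera axes: x right, y up, looking along -z (the intrinsics and any distortion apply to the point x, -y, -z); pixel columns grow to the right and rows downward; lengths in m; the calibration is good to about 2 mm. The wrist camera is an equidistant fisheye: a pixel r from the principal point sees the ray r / f radians off the axis. A picture is of the moment at which its call begins: read the wrist's pose just before it. get_calibration takes no time and is no camera call; for the wrist camera it gives the pose at the moment of the call.
- finish_job(): hands the job in, once; it reports no verdict.
Trained networks look in the newest picture that a camera, given by its name, has taken for a name from the list of things; names that differ only in an ending like _2 or _b are one class to them, and where a whole thing is asked for, a point or a joint stands for the part that bears it (a point fixed in the world has none). Each returns a list of dicts, best first, with "conf" (0 to 1); they miss things now and then, are a little off and sometimes report something else, mostly with a low value. They report only what shows in the picture. A call takes as long as a camera call. They do not tell look-alikes from the thing itself.
- spot_in(camera, target): "extent" ([left, top, right, bottom] as shares, 0 to 1, of the picture: columns of its width, rows of its height, round what is visible of it).
- spot_point(camera, target): "location" ([column, row] as shares, 0 to 1, of the picture: columns of its width, rows of its height: a listed point, or the origin of a listed thing).
The state is a dict: "time_s": time; "joints": joint angles; "joint_velocities": joint speeds; "effort": joint torques, N m; "tcp_pos": TCP position; "ee_rot": TCP orientation; "wrist_force": force on the tool from outside, world axes, zero at the start; "moment": the same for the moment, N m; "gripper_width": opening from 0.0 (shut) to 1.0 (fully open).
Only numpy, scipy, OpenCV 4.12 (cv2) and the standard library are available. Lean on these libraries where they do the work, as an engineer would, in place of code of your own. Each camera call takes 0.05 s, during which the arm holds its last target.

## Working session

There is one attempt and no reset: what is moved stays moved. The work goes in short steps, Python scripts to look and compute and a shell command to move; the robot and the scene stay as the last step left them, time stands still between calls to the robot, and variables do not carry over. Pictures are saved under pics/ and viewed, and the job is handed in when it is done.

```bash
mkdir -p pics; ls; cat > h.py <<'E'
import numpy as np,cv2
from station import *
def snap(c,n):
    im=capture(c); cv2.imwrite(f'pics/{n}.png',im[:,:,::-1]); return im
def ray(c,px,cal=None):
    cal=cal or get_calibration(c); K=np.array(cal['K']);T=np.array(cal['T'])
    x=(px[0]-K[0,2])/K[0,0]; y=(px[1]-K[1,2])/K[1,1]
    if c=='wrist':
        r=np.hypot(x,y); s=np.sin(r)/r if r>1e-9 else 1
        d=np.array([x*s,-y*s,-np.cos(r)])
    else: d=np.array([x,-y,-1.])
    d=T[:3,:3]@d; return T[:3,3],d/np.linalg.norm(d)
def atz(c,px,z,cal=None):
    o,d=ray(c,px,cal); return o+d*(z-o[2])/d[2]
def tri(rs):
    A=sum(np.eye(3)-np.outer(d,d) for o,d in rs); b=sum((np.eye(3)-np.outer(d,d))@o for o,d in rs)
    p=np.linalg.solve(A,b); return p,[np.linalg.norm((np.eye(3)-np.outer(d,d))@(p-o)) for o,d in rs]
def proj(c,p,cal=None):
    cal=cal or get_calibration(c); K=np.array(cal['K']);T=np.array(cal['T'])
    q=T[:3,:3].T@(np.array(p)-T[:3,3]); x,y,z=q[0],-q[1],-q[2]
    if c=='wrist':
        r=np.hypot(x,y);th=np.arctan2(r,z); x,y=x/r*th,y/r*th
    else: x,y=x/z,y/z
    return [K[0,0]*x+K[0,2],K[1,1]*y+K[1,2]]
E
python3 - <<'E'
from h import *
for c in ['side','top','wrist']:
    snap(c,c+'0'); cal=get_calibration(c); print(c,cal.keys(),np.round(cal['K'],1).tolist(),np.round(cal['T'],3).tolist())
    for t in ['jug','cap','cap_grip','cap_deck','neck','coaster_top','coaster','caddy','filter','tumbler','brush']:
        print(t,[(np.round(np.array(d['location'])*[640,400],1).tolist(),round(d['conf'],2)) for d in spot_point(c,t)])
print(sense())
E
```

```text
pics
side dict_keys(['K', 'T']) [[443.6, 0.0, 317.0], [0.0, 443.6, 198.3], [0.0, 0.0, 1.0]] [[-0.999, 0.029, -0.037, 0.531], [-0.047, -0.731, 0.681, 0.83], [-0.007, 0.682, 0.732, 1.037], [0.0, 0.0, 0.0, 1.0]]
jug [([321.2, 265.4], 0.78)]
cap [([320.8, 233.0], 0.91), ([370.6, 275.5], 0.84), ([319.7, 227.9], 0.5)]
cap_grip [([369.2, 263.5], 0.83), ([324.1, 221.6], 0.71), ([320.7, 219.7], 0.55), ([324.8, 230.8], 0.5)]
cap_deck [([326.9, 230.4], 0.9), ([370.5, 267.9], 0.61), ([319.3, 222.1], 0.36)]
neck [([323.3, 236.0], 0.88)]
coaster_top [([349.1, 191.8], 0.73)]
coaster [([349.8, 193.8], 0.75)]
caddy []
filter [([250.1, 239.7], 0.88)]
tumbler [([312.1, 142.5], 0.84)]
brush [([275.5, 170.6], 0.68)]
top dict_keys(['K', 'T']) [[441.9, 0.0, 319.7], [0.0, 441.9, 202.8], [0.0, 0.0, 1.0]] [[-0.0, 0.986, -0.165, 0.397], [-1.0, -0.001, -0.006, -0.012], [-0.006, 0.165, 0.986, 1.406], [0.0, 0.0, 0.0, 1.0]]
jug [([275.8, 227.1], 0.83)]
cap [([270.5, 219.5], 0.89), ([273.5, 271.3], 0.45), ([321.4, 223.8], 0.44)]
cap_grip [([270.4, 219.9], 0.73), ([274.1, 265.1], 0.68), ([322.7, 219.1], 0.62), ([366
[... 853 characters left out ...]
4e-04,
       -6.84093722e+01, -1.48176814e+01]), 'joint_velocities': array([ 0.00947361, -0.09945975,  0.02709858,  0.08234868, -0.00546773,
       -0.00327615]), 'effort': array([ 3.30926548e-05, -3.90461576e+01,  1.87619698e+01,  4.22443718e+00,
        1.55075616e-02, -1.94310377e-05]), 'tcp_pos': array([ 0.1857869 , -0.59673799,  0.22254638]), 'ee_rot': array([[-9.54814633e-01, -2.97201980e-01,  1.46101607e-05],
       [-2.97201980e-01,  9.54814633e-01, -1.84952750e-05],
       [-8.45316291e-06, -2.20017279e-05, -1.00000000e+00]]), 'wrist_force': array([-0.58853181,  0.83179882,  0.26270874]), 'moment': array([-0.0069498 ,  0.0400369 ,  0.02001934]), 'gripper_width': 0.9952829104374176}
```

View pics/side0.png

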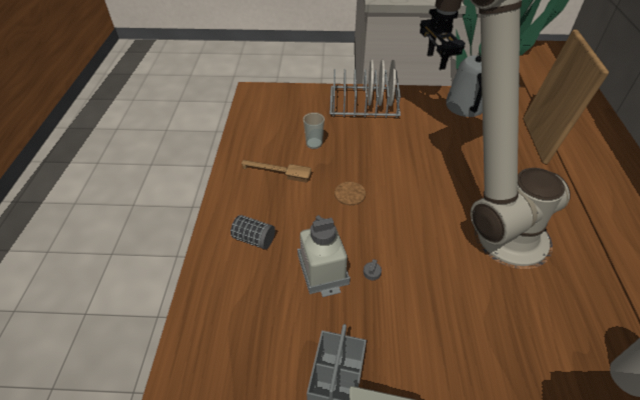

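View pics/top0.png

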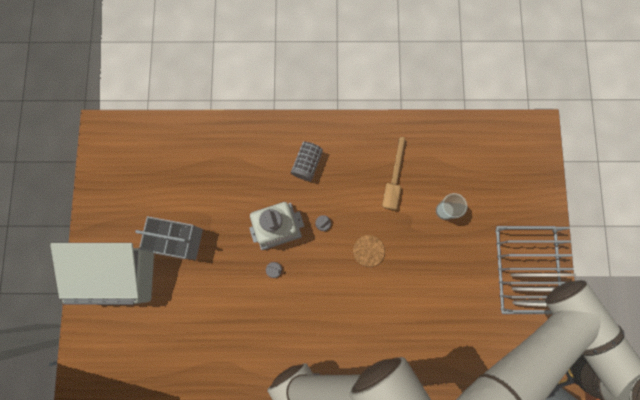

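```bash
python3 - <<'E'
import cv2
s=cv2.imread('pics/side0.png')[190:340,250:440]; t=cv2.imread('pics/top0.png')[180:310,220:400]
cv2.imwrite('pics/side0c.png',cv2.resize(s,None,fx=4,fy=4,interpolation=2)); cv2.imwrite('pics/top0c.png',cv2.resize(t,None,fx=4,fy=4,interpolation=2))
E
```

```text
(no output)
```

View pics/side0c.png

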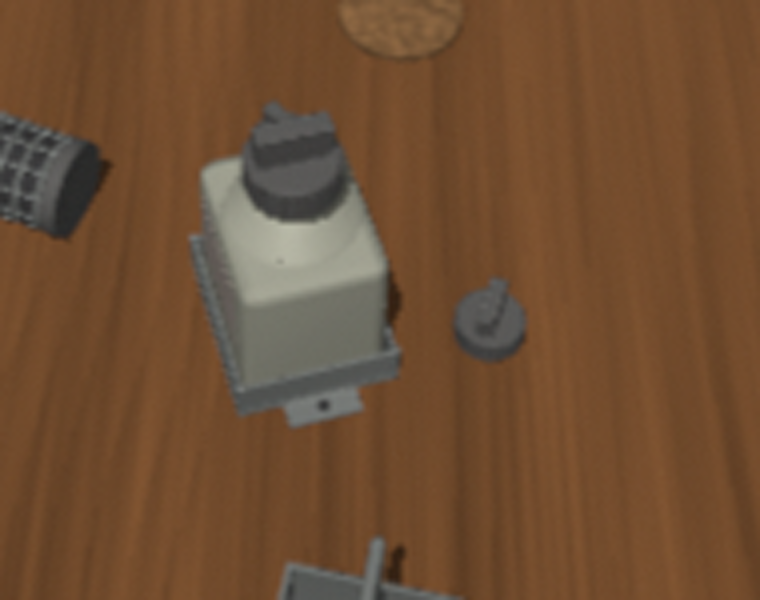

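View pics/top0c.png

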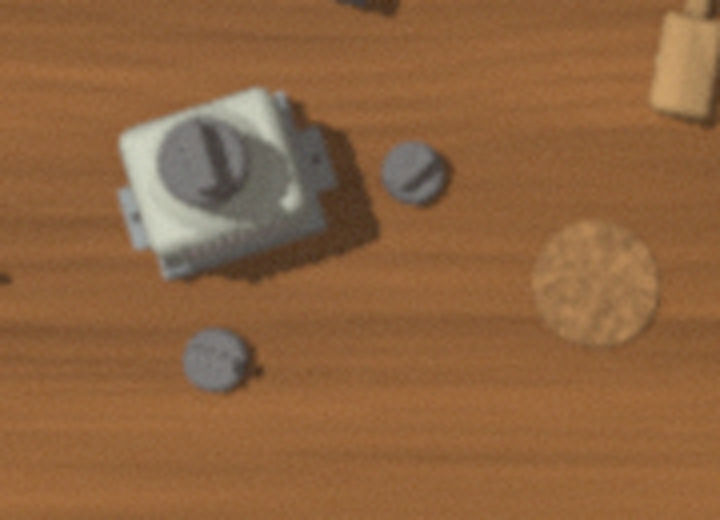

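```bash
python3 - <<'E'
from h import *
for n,s,t in [('deck',(326.9,230.4),(266.3,219.9)),('deckb',(322,231),(271.5,220.5)),('grip',(324.1,221.6),(270.4,219.9)),('cap',(320.8,233),(270.5,219.5)),('neck',(323.3,236),(271,217.7)),('coaster',(349.8,193),(369.1,250.5))]:
    p,e=tri([ray('side',s),ray('top',t)]); print(n,p.round(4),np.round(e,4))
# bar direction in top img at z=.206
a=atz('top',(220+205/4,180+118/4),.206);b=atz('top',(220+224/4,180+195/4),.206);print(a,b,np.degrees(np.arctan2(*(a-b)[1::-1])),np.linalg.norm(a-b))
a=atz('top',(220+120/4,180+140/4),.122);b=atz('top',(220+265/4,180+90/4),.122);print(a,b,np.degrees(np.arctan2(*(a-b)[1::-1])),np.linalg.norm(a-b))
print(atz('top',(369,250.5),.008),atz('side',(350,193),.008))
print(atz('top',(323,223),.03),atz('top',(274,269),.03),atz('top',(308,161),.05),atz('top',(175,240),.1),atz('top',(392,177),.02),atz('top',(445,211),.05))
E
```

```text
deck [0.5485 0.1441 0.1863] [0.0041 0.0041]
deckb [0.5552 0.1314 0.166 ] [0.0017 0.0017]
grip [0.5512 0.1304 0.2019] [0.0006 0.0006]
cap [0.5583 0.1348 0.1621] [0.0015 0.0015]
neck [0.5583 0.1352 0.1525] [0.0049 0.0049]
coaster [ 0.4784 -0.1598  0.0028] [0.0002 0.0002]
[0.57886775 0.12812138 0.206     ] [0.52575567 0.11421773 0.206     ] 14.669669489095625 0.054901764774520606
[0.57534419 0.20006893 0.122     ] [0.61238947 0.09408797 0.122     ] 109.26689655220962 0.11226893923537286
[ 0.47792776 -0.15893172  0.008     ] [ 0.47816094 -0.15492322  0.008     ]
[ 0.56254202 -0.01424155  0.03      ] [0.42010013 0.13696384 0.03      ] [0.75736453 0.03288287 0.05      ] [0.50398228 0.4240308  0.1       ] [ 0.71193595 -0.23578238  0.02      ] [ 0.59709381 -0.39189122  0.05      ]
```

```bash
python3 -m inch '[{"fingers":8.7,"delta_pos":[0,0,-5],"spin":0},{"fingers":8.7,"delta_pos":[0,0,-9.7],"spin":0},{"fingers":8.7,"delta_pos":[-41,33.5,-9.7],"spin":0},{"fingers":8.7,"delta_pos":[-41,33.5,-9.7],"spin":0},{"fingers":8.7,"delta_pos":[-41,33.5,-9.7],"spin":0},{"fingers":8.7,"delta_pos":[-41,33.5,-9.7],"spin":0},{"fingers":8.7,"delta_pos":[-41,33.5,-9.7],"spin":0},{"fingers":8.7,"delta_pos":[-41,33.5,-9.7],"spin":0},{"fingers":8.7,"delta_pos":[-41,33.5,-9.7],"spin":0},{"fingers":8.7,"delta_pos":[-41,33.5,-9.7],"spin":0},{"fingers":8.7,"delta_pos":[-41,33.5,-9.7],"spin":0},{"fingers":8.7,"delta_pos":[-41,33.5,-9.7],"spin":0},{"fingers":8.7,"delta_pos":[-41,33.5,-9.7],"spin":0},{"fingers":8.7,"delta_pos":[-41,33.5,-9.7],"spin":0},{"fingers":8.7,"delta_pos":[-41,33.5,-9.7],"spin":0},{"fingers":8.7,"delta_pos":[-41,33.5,-9.7],"spin":0}]'
cat >> h.py <<'E'
def sp(c,t): return [((np.array(d['location'])*[640,400]),round(d['conf'],2)) for d in spot_point(c,t)]
def save_cal(n):
    cal=get_calibration('wrist'); np.savez('pics/'+n,K=cal['K'],T=cal['T'])
def load_cal(n):
    z=np.load('pics/'+n+'.npz'); return {'K':z['K'],'T':z['T']}
E
python3 - <<'E'
from h import *
save_cal('w1'); snap('wrist','w1')
for t in ['coaster_top','coaster','cap','cap_grip','cap_deck','jug']: print(t,[(a.round(1).tolist(),c) for a,c in sp('wrist',t)])
s=sense(); print(s['joints'],s['tcp_pos'])
E
```

```text
time_s: 3.4
tcp_pos: [0.4772, -0.1556, 0.3196]
ee_rot: [[-0.955, -0.297, -0.0], [-0.297, 0.955, -0.0], [0.0, -0.0, -1.0]]
wrist_force: [-0.3, -0.6, -0.6]
gripper_width: 1.004
coaster_top [([319.0, 159.6], 0.84)]
coaster [([315.5, 158.6], 0.92)]
cap [([488.6, 180.2], 0.79), ([382.7, 232.6], 0.65), ([319.3, 158.8], 0.32)]
cap_grip [([492.6, 187.8], 0.8)]
cap_deck [([384.4, 236.7], 0.91), ([495.8, 183.4], 0.67)]
jug [([454.7, 246.3], 0.93)]
[ 5.16198111e-01  6.61951317e+00 -6.48052630e+00  1.88410224e-03
 -7.68888834e+01 -7.32822204e+01] [ 0.47742299 -0.15551491  0.31967545]
```

View pics/w1.png

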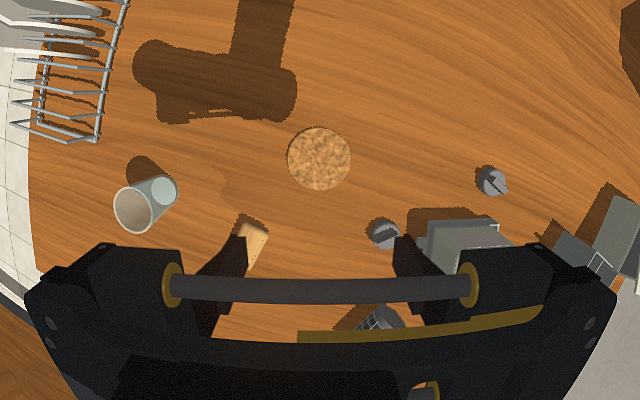

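```bash
python3 -m inch '[{"fingers":8.7,"delta_pos":[-10.7,25,-4],"spin":0},{"fingers":8.7,"delta_pos":[-10.7,25,-4],"spin":0},{"fingers":8.7,"delta_pos":[-10.7,25,-4],"spin":0},{"fingers":8.7,"delta_pos":[-10.7,25,-4],"spin":0},{"fingers":8.7,"delta_pos":[-10.7,25,-4],"spin":0},{"fingers":8.7,"delta_pos":[-10.7,25,-4],"spin":0},{"fingers":8.7,"delta_pos":[-10.7,25,-4],"spin":0},{"fingers":8.7,"delta_pos":[-10.7,25,-4],"spin":0},{"fingers":8.7,"delta_pos":[-10.7,25,-4],"spin":0}]'
python3 - <<'E'
from h import *
print('coaster',atz('wrist',(319,158.8),.008,load_cal('w1')))
save_cal('w2'); snap('wrist','w2')
for t in ['cap','cap_grip','cap_deck','jug','neck']: print(t,[(a.round(1).tolist(),c) for a,c in sp('wrist',t)])
E
```

```text
time_s: 4.65
tcp_pos: [0.5053, 0.1145, 0.3594]
ee_rot: [[-0.955, -0.296, -0.0], [-0.296, 0.955, -0.0], [0.0, -0.0, -1.0]]
wrist_force: [-0.2, 0.4, -0.6]
gripper_width: 1.003
coaster [ 0.47631724 -0.15686934  0.008     ]
cap [([323.5, 214.3], 0.83), ([351.6, 109.5], 0.79), ([239.2, 166.8], 0.73)]
cap_grip [([324.2, 223.6], 0.97), ([351.5, 111.9], 0.87), ([236.1, 171.8], 0.83)]
cap_deck [([354.6, 110.4], 0.78), ([237.4, 169.4], 0.74)]
jug [([322.8, 184.4], 0.85)]
neck []
```

View pics/w2.png

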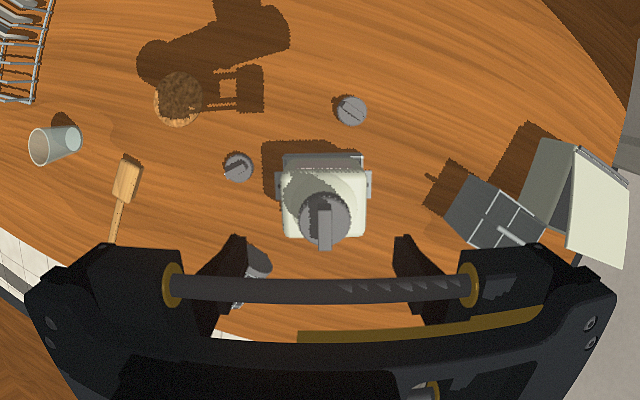

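```bash
python3 - <<'E'
import cv2
s=cv2.imread('pics/w2.png')[140:265,260:385]
cv2.imwrite('pics/w2c.png',cv2.resize(s,None,fx=4.8,fy=4.8,interpolation=2))
E
```

```text
(no output)
```

View pics/w2c.png

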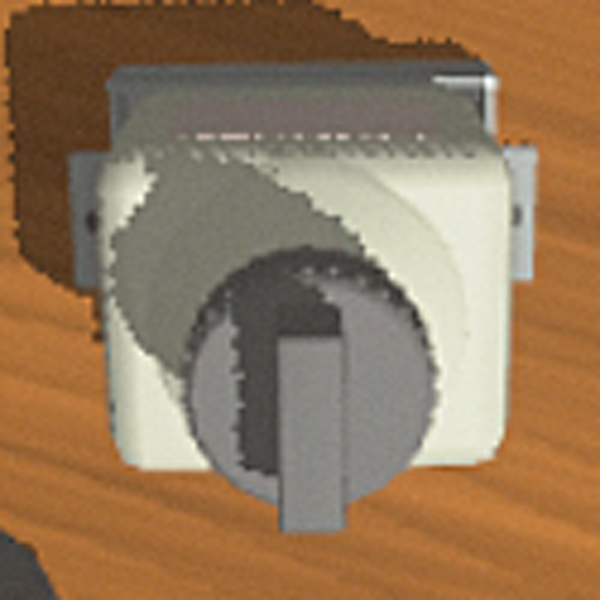

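```bash
python3 - <<'E'
from h import *
from scipy.optimize import least_squares
cal=load_cal('w2')
px=np.array([(279,337),(342,337),(346,530),(281,530)])/4.8+[260,140]
for z in (.20,.206,.212):
    P=np.array([atz('wrist',p,z,cal) for p in px]); c=P.mean(0)
    l=(P[0]+P[1]-P[2]-P[3])/2; w=(P[1]+P[2]-P[0]-P[3])/2
    print(z,c.round(4),'len',np.linalg.norm(l),np.linalg.norm(w),'yaw',np.degrees(np.arctan2(l[1],l[0])),np.degrees(np.arctan2(w[1],w[0])))
# jug top long edges: far edge at crop
T=cal['T'];print(T[:3,3])
p,e=tri([ray('wrist',(324.2,223.6),cal),ray('side',(324.1,221.6)),ray('top',(270.4,219.9))]);print('grip',p,e)
s=sense();print(s['ee_rot'],s['tcp_pos'])
E
```

```text
0.2 [0.5557 0.1367 0.2   ] len 0.04963870372915204 0.015134147084109041 yaw -161.61527941077392 107.16658241741494
0.206 [0.5533 0.1358 0.206 ] len 0.04871716835293741 0.014853183826024328 yaw -161.61527941077395 107.16658241741482
0.212 [0.5509 0.1349 0.212 ] len 0.04779563297672267 0.01457222056793966 yaw -161.61527941077395 107.1665824174151
[0.42576548 0.09050651 0.52319131]
grip [0.54993952 0.13131547 0.20140104] [np.float64(0.0032654936516384307), np.float64(0.0022666674718111726), np.float64(0.0011083365878434943)]
[[-9.55151920e-01 -2.96116205e-01  5.10895298e-05]
 [-2.96116201e-01  9.55151920e-01  7.04140962e-05]
 [-6.96490174e-05  5.21277217e-05 -9.99999996e-01]] [0.50551143 0.11477957 0.35961564]
```

```bash
python3 -m inch '[{"fingers":8.7,"delta_pos":[-5.2,0.6,5],"spin":0},{"fingers":8.7,"delta_pos":[-5.2,0.6,9],"spin":0},{"fingers":8.7,"delta_pos":[-5.2,0.6,11],"spin":0},{"fingers":8.7,"delta_pos":[-5.2,0.6,11],"spin":0},{"fingers":8.7,"delta_pos":[-5.2,0.6,11],"spin":0},{"fingers":8.7,"delta_pos":[-5.2,0.6,11],"spin":0}]'
python3 - <<'E'
from h import *
save_cal('w3'); im=snap('wrist','w3')
for t in ['cap','cap_grip','cap_deck']: print(t,[(a.round(1).tolist(),c) for a,c in sp('wrist',t)])
s=sense();print(s['tcp_pos'])
cv2.imwrite('pics/w3c.png',cv2.resize(im[150:270,240:400,::-1],None,fx=5,fy=5,interpolation=2))
E
```

```text
time_s: 5.55
tcp_pos: [0.5545, 0.1369, 0.2523]
ee_rot: [[-0.955, -0.297, 0.005], [-0.297, 0.955, 0.002], [-0.005, 0.0, -1.0]]
wrist_force: [0.5, 0.3, 0.1]
gripper_width: 1.002
cap [([215.3, 145.5], 0.67), ([319.4, 200.1], 0.63), ([353.3, 72.4], 0.6)]
cap_grip [([321.1, 213.3], 0.9), ([351.1, 70.9], 0.69), ([317.8, 208.0], 0.66), ([207.3, 144.5], 0.63)]
cap_deck [([357.3, 68.0], 0.97), ([210.1, 145.6], 0.97), ([511.5, 199.4], 0.66), ([319.2, 209.8], 0.62)]
[0.55378546 0.13687878 0.25132657]
```

View pics/w3c.png

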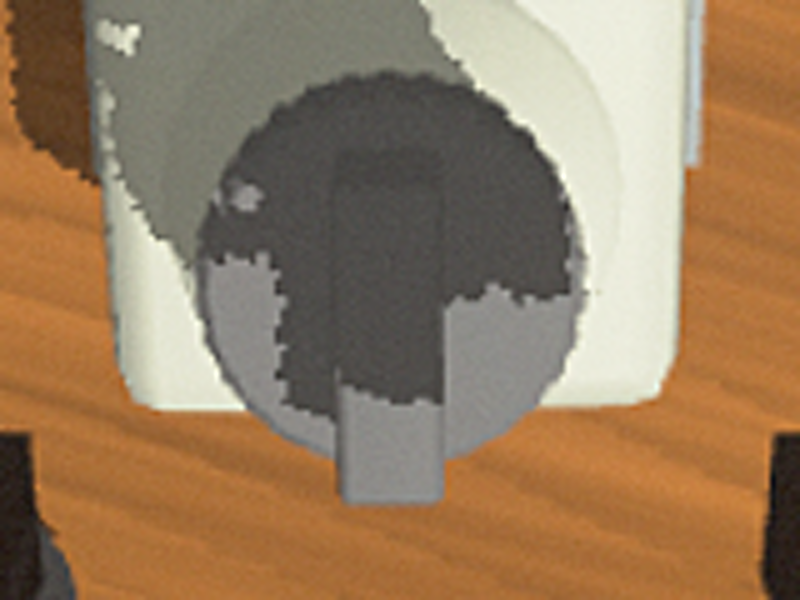

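```bash
python3 - <<'E'
from h import *
A=np.array([(279,337),(342,337),(346,530),(281,530)])/4.8+[260,140]
B=np.array([(336,183),(441,183),(442,503),(341,503)])/5+[240,150]
c2,c3=load_cal('w2'),load_cal('w3')
for a,b in zip(A,B):
    p,e=tri([ray('wrist',a,c2),ray('wrist',b,c3)]);print(p.round(4),np.round(e,4))
for z in (.20,.206,.212):
    P=np.array([atz('wrist',p,z,c3) for p in B]); c=P.mean(0)
    l=(P[0]+P[1]-P[2]-P[3])/2; w=(P[1]+P[2]-P[0]-P[3])/2
    print(z,c.round(4),'len',np.linalg.norm(l),np.linalg.norm(w),'yaw',np.degrees(np.arctan2(l[1],l[0])),np.degrees(np.arctan2(w[1],w[0])))
s=sense(); R=np.array(s['ee_rot']);print(s['tcp_pos'],R)
E
```

```text
[0.5279 0.1202 0.2186] [0.0002 0.0002]
[0.5234 0.1332 0.2202] [0.0003 0.0003]
[0.5558 0.1434 0.245 ] [0.0001 0.0001]
[0.5736 0.1346 0.2166] [0.0001 0.0001]
0.2 [0.5551 0.1362 0.2   ] len 0.05149414742389369 0.015439544073036934 yaw -162.3197022105181 107.31727975329156
0.206 [0.5529 0.1355 0.206 ] len 0.05006127196511047 0.015009923525774705 yaw -162.31970221051807 107.31727975329174
0.212 [0.5506 0.1349 0.212 ] len 0.04862839650632745 0.014580302978512477 yaw -162.3197022105181 107.31727975329193
[0.55378546 0.13687878 0.25132657] [[-9.54772389e-01 -2.97323506e-01  2.90127250e-03]
 [-2.97320202e-01  9.54776615e-01  1.52067817e-03]
 [-3.22220050e-03  5.89294604e-04 -9.99994635e-01]]
```

```bash
python3 -m inch '[{"fingers":3.2,"delta_pos":[0,0,2.5],"spin":0},{"fingers":3.2,"delta_pos":[0,0,2.5],"spin":0},{"fingers":3.2,"delta_pos":[0,0,2.5],"spin":0},{"fingers":3.2,"delta_pos":[0,0,2.5],"spin":0},{"fingers":3.2,"delta_pos":[0,0,2.5],"spin":0},{"fingers":3.2,"delta_pos":[0,0,2.5],"spin":0},{"fingers":3.2,"delta_pos":[0,0,2.5],"spin":0}]'
python3 - <<'E'
from h import *
s=sense(); R=np.array(s['ee_rot']);print(s['tcp_pos'],R,s['wrist_force'],s['gripper_width'],s['moment'])
save_cal('w4'); im=snap('wrist','w4')
for t in ['cap','cap_grip','cap_deck']: print(t,[(a.round(1).tolist(),c) for a,c in sp('wrist',t)])
cv2.imwrite('pics/w4c.png',cv2.resize(im[150:300,220:420,::-1],None,fx=4,fy=4,interpolation=2))
E
```

```text
time_s: 6.45
tcp_pos: [0.5536, 0.1368, 0.2249]
ee_rot: [[-0.955, -0.297, 0.001], [-0.297, 0.955, 0.0], [-0.001, 0.0, -1.0]]
wrist_force: [-0.2, 0.6, 0.1]
gripper_width: 0.445
[0.5535552  0.13677733 0.22493964] [[-9.54795941e-01 -2.97261390e-01  6.13195576e-04]
 [-2.97261246e-01  9.54796131e-01  3.17234792e-04]
 [-6.79778419e-04  1.20615211e-04 -9.99999762e-01]] [-0.1642978   0.62078059  0.14461119] 0.4450428274673286 [-0.02678712  0.00198166  0.00616972]
cap [([356.3, 72.1], 0.95), ([316.7, 210.4], 0.8), ([209.0, 149.0], 0.79)]
cap_grip [([318.4, 228.8], 0.79), ([356.5, 67.3], 0.69)]
cap_deck [([355.9, 68.6], 0.82), ([203.4, 147.5], 0.61), ([317.1, 223.7], 0.58)]
```

View pics/w4c.png

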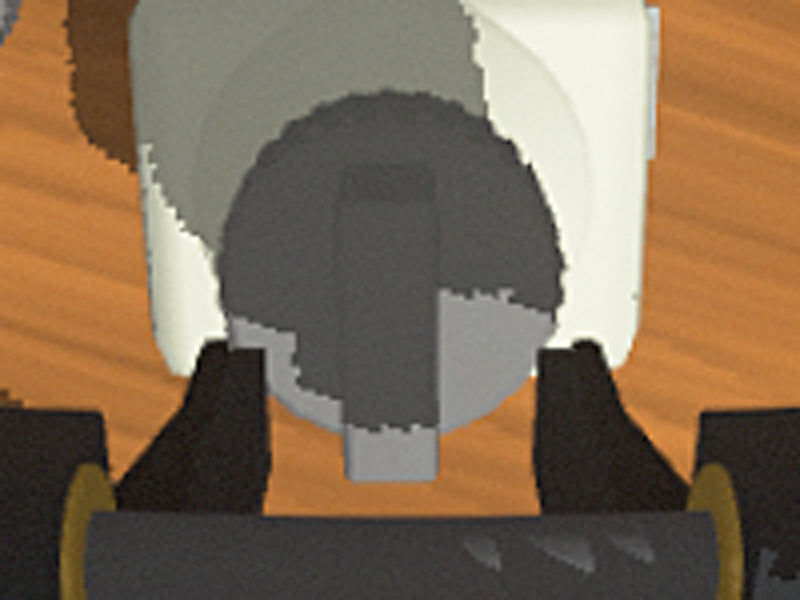

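```bash
python3 - <<'E'
from h import *
s=sense(); R=np.array(s['ee_rot']);
cal=load_cal('w4')
B=np.array([(341,203),(438,203),(438,481),(346,481)])/4+[220,150]
for z in (.20,.206,.212):
    P=np.array([atz('wrist',p,z,cal) for p in B]); c=P.mean(0)
    l=(P[0]+P[1]-P[2]-P[3])/2; w=(P[1]+P[2]-P[0]-P[3])/2
    print(z,c.round(4),'len',np.linalg.norm(l),np.linalg.norm(w),'yaw',np.degrees(np.arctan2(l[1],l[0])),'tool',(R.T@(c-s['tcp_pos'])*1000).round(1))
E
```

```text
0.2 [0.5558 0.1365 0.2   ] len 0.05109923225605404 0.01581045229052258 yaw -162.3912231855301 tool [-2.2 -0.9 24.6]
0.206 [0.5532 0.1357 0.206 ] len 0.04947384913981473 0.015307547626821402 yaw -162.39122318553007 tool [ 0.5 -0.8 18.6]
0.212 [0.5505 0.135  0.212 ] len 0.047848466023575544 0.01480464296312019 yaw -162.39122318553004 tool [ 3.2 -0.8 12.6]
```

```bash
python3 -m inch '[{"fingers":3.2,"delta_pos":[0.05,-0.12,1.5],"spin":0},{"fingers":3.2,"delta_pos":[0.05,-0.12,3],"spin":0},{"fingers":3.2,"delta_pos":[0.05,-0.12,3.8],"spin":0},{"fingers":3.2,"delta_pos":[0.05,-0.12,3.8],"spin":0},{"fingers":3.2,"delta_pos":[0.05,-0.12,3.8],"spin":0},{"fingers":3.2,"delta_pos":[0.05,-0.12,3.8],"spin":0}]'
python3 - <<'E'
from h import *
s=sense();print(s['tcp_pos'],s['wrist_force'],s['gripper_width'],s['moment'])
im=snap('wrist','w5');cv2.imwrite('pics/w5c.png',cv2.resize(im[150:300,220:420,::-1],None,fx=4,fy=4,interpolation=2))
E
```

```text
time_s: 7.25
tcp_pos: [0.5538, 0.1356, 0.1874]
ee_rot: [[-0.955, -0.297, 0.002], [-0.297, 0.955, 0.001], [-0.002, 0.0, -1.0]]
wrist_force: [0.4, -0.1, 0.4]
gripper_width: 0.365
[0.55383056 0.13561065 0.18739754] [ 0.37802149 -0.08679818  0.43284878] 0.36520970760454513 [ 0.01408502 -0.0078446   0.01367702]
```

View pics/w5c.png

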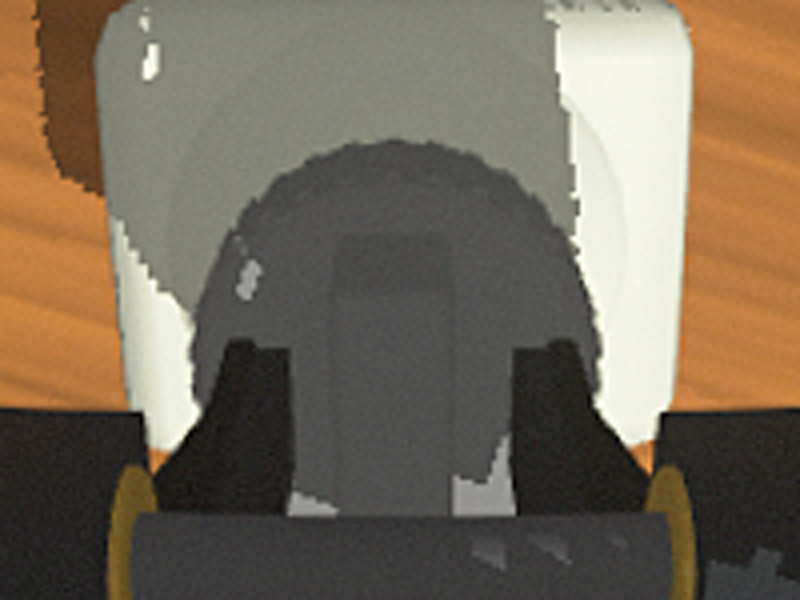

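```bash
python3 -m inch '[{"fingers":3.2,"delta_pos":[0,-0.12,0],"spin":0},{"fingers":3.2,"delta_pos":[0,-0.12,0.2],"spin":0},{"fingers":3.2,"delta_pos":[0,-0.12,0.3],"spin":0},{"fingers":3.2,"delta_pos":[0,-0.12,0.4],"spin":0},{"fingers":3.2,"delta_pos":[0,-0.12,0.4],"spin":0}]'; python3 -m inch '[{"fingers":3.2,"delta_pos":[0,0,0.1],"spin":0},{"fingers":3.2,"delta_pos":[0,0,0.1],"spin":0}]'
```

```text
time_s: 7.8
tcp_pos: [0.5535, 0.1342, 0.1823]
ee_rot: [[-0.955, -0.297, -0.0], [-0.297, 0.955, -0.0], [0.0, -0.0, -1.0]]
wrist_force: [0.5, 0.1, -0.6]
gripper_width: 0.365
time_s: 8.0
tcp_pos: [0.5536, 0.1342, 0.1814]
ee_rot: [[-0.955, -0.297, -0.0], [-0.297, 0.955, -0.0], [0.0, -0.0, -1.0]]
wrist_force: [0.5, 0.2, -0.3]
gripper_width: 0.368
```

```bash
python3 -m inch '[{"fingers":1.0,"delta_pos":[0,0,0],"spin":0},{"fingers":1.0,"delta_pos":[0,0,0],"spin":0},{"fingers":1.0,"delta_pos":[0,0,0],"spin":0},{"fingers":1.0,"delta_pos":[0,0,0],"spin":0},{"fingers":1.0,"delta_pos":[0,0,0],"spin":0},{"fingers":1.0,"delta_pos":[0,0,0],"spin":0}]'
python3 -c "
from station import *
s=sense();print(s['moment'],s['wrist_force'],s['tcp_pos'],s['joints'])"
```

```text
time_s: 8.6
tcp_pos: [0.5537, 0.1344, 0.1816]
ee_rot: [[-0.955, -0.297, 0.0], [-0.297, 0.955, 0.0], [-0.0, 0.0, -1.0]]
wrist_force: [0.0, 0.3, 0.4]
gripper_width: 0.176
[ 0.34795173  0.13992725 -0.000902  ] [0.01515342 0.29533649 0.40551455] [0.55365408 0.13443993 0.18159792] [ 2.99303208e+01  1.85675789e+01 -1.09788626e+01 -1.42560746e-02
 -6.04370985e+01 -1.02632568e+02]
```

```bash
for i in 1; do python3 -m inch '[{"fingers":1.0,"delta_pos":[0,0,0.1],"spin":0},{"fingers":1.0,"delta_pos":[0,0,0.2],"spin":0},{"fingers":1.0,"delta_pos":[0,0,0.2],"spin":0}]';done; python3 -c "
from station import *
s=sense();print(s['moment'],s['wrist_force'],s['tcp_pos'],s['joints'])"
```

```text
time_s: 8.9
tcp_pos: [0.5538, 0.1344, 0.1808]
ee_rot: [[-0.955, -0.298, 0.001], [-0.298, 0.955, 0.0], [-0.001, -0.0, -1.0]]
wrist_force: [-3.1, 1.3, 6.1]
gripper_width: 0.185
[ 0.41186152  0.90764019 -0.00850562] [-3.06464025  1.29296637  6.13452384] [0.55376857 0.13443862 0.18077047] [ 2.99403346e+01  1.85982428e+01 -1.10749850e+01  1.88446977e-02
 -6.02729927e+01 -1.02625345e+02]
```

```bash
python3 -m inch '[{"fingers":1.0,"delta_pos":[0,0,0.1],"spin":0},{"fingers":1.0,"delta_pos":[0,0,0.1],"spin":0},{"fingers":1.0,"delta_pos":[0,0,0.1],"spin":0}]';python3 -m inch '[{"fingers":1.0,"delta_pos":[0,0,0.1],"spin":0},{"fingers":1.0,"delta_pos":[0,0,0.1],"spin":0},{"fingers":1.0,"delta_pos":[0,0,0.1],"spin":0}]'; python3 -c "
from station import *
s=sense();print(s['moment'],s['wrist_force'],s['tcp_pos'],s['joints'])"
```

```text
time_s: 9.2
tcp_pos: [0.5538, 0.1344, 0.1801]
ee_rot: [[-0.955, -0.298, 0.001], [-0.298, 0.955, 0.0], [-0.001, -0.0, -1.0]]
wrist_force: [-3.8, 1.5, 6.7]
gripper_width: 0.179
time_s: 9.5
tcp_pos: [0.5538, 0.1344, 0.1793]
ee_rot: [[-0.955, -0.298, 0.001], [-0.298, 0.955, 0.0], [-0.001, -0.0, -1.0]]
wrist_force: [-3.7, 1.2, 8.1]
gripper_width: 0.182
[ 0.43332148  1.0343466  -0.0327533 ] [-3.65691349  1.16790879  8.06141857] [0.55380214 0.13444975 0.17926175] [ 2.99427960e+01  1.86672148e+01 -1.12106492e+01  2.54958433e-02
 -6.00455258e+01 -1.02625858e+02]
```

```bash
for k in 1; do python3 -m inch '[{"fingers":1.0,"delta_pos":[0,0,0.1],"spin":0},{"fingers":1.0,"delta_pos":[0,0,0.1],"spin":0}]';python3 -m inch '[{"fingers":1.0,"delta_pos":[0,0,0.1],"spin":0},{"fingers":1.0,"delta_pos":[0,0,0.1],"spin":0}]'; python3 -m inch '[{"fingers":1.0,"delta_pos":[0,0,0.1],"spin":0},{"fingers":1.0,"delta_pos":[0,0,0.1],"spin":0}]'; done
```

```text
time_s: 9.7
tcp_pos: [0.5538, 0.1344, 0.1783]
ee_rot: [[-0.955, -0.298, 0.001], [-0.298, 0.955, 0.0], [-0.001, -0.0, -1.0]]
wrist_force: [-3.3, 1.2, 8.4]
gripper_width: 0.181
time_s: 9.9
tcp_pos: [0.5538, 0.1344, 0.1775]
ee_rot: [[-0.955, -0.298, 0.001], [-0.298, 0.955, 0.0], [-0.001, -0.0, -1.0]]
wrist_force: [-4.2, 1.9, 8.9]
gripper_width: 0.179
time_s: 10.1
tcp_pos: [0.5538, 0.1344, 0.1767]
ee_rot: [[-0.955, -0.298, 0.002], [-0.298, 0.955, 0.0], [-0.002, -0.0, -1.0]]
wrist_force: [-4.0, 1.5, 9.4]
gripper_width: 0.179
```

```bash
python3 -m inch '[{"fingers":1.0,"delta_pos":[0,0,0.1],"spin":0},{"fingers":1.0,"delta_pos":[0,0,0.1],"spin":0}]';python3 -m inch '[{"fingers":1.0,"delta_pos":[0,0,0.1],"spin":0},{"fingers":1.0,"delta_pos":[0,0,0.1],"spin":0}]'
```

```text
time_s: 10.3
tcp_pos: [0.5538, 0.1344, 0.1758]
ee_rot: [[-0.955, -0.298, 0.002], [-0.298, 0.955, 0.0], [-0.002, -0.0, -1.0]]
wrist_force: [-4.7, 0.8, 9.3]
gripper_width: 0.181
time_s: 10.5
tcp_pos: [0.5539, 0.1344, 0.175]
ee_rot: [[-0.955, -0.298, 0.002], [-0.298, 0.955, 0.0], [-0.002, -0.0, -1.0]]
wrist_force: [-4.2, 1.4, 10.6]
gripper_width: 0.185
```

```bash
python3 -m inch '[{"fingers":1.0,"delta_pos":[0,0,0.1],"spin":0},{"fingers":1.0,"delta_pos":[0,0,0.1],"spin":0}]';python3 -c "
from station import *
s=sense();print(s['moment'],s['wrist_force'],s['tcp_pos'],s['joints'])"
```

```text
time_s: 10.7
tcp_pos: [0.5539, 0.1344, 0.1741]
ee_rot: [[-0.955, -0.298, 0.002], [-0.298, 0.955, 0.0], [-0.002, -0.0, -1.0]]
wrist_force: [-5.2, 1.3, 11.7]
gripper_width: 0.185
[ 0.45278964  1.63350457 -0.02554972] [-5.18094784  1.33930739 11.73192235] [0.55386224 0.134425   0.17414542] [ 2.99493018e+01  1.89246915e+01 -1.16382516e+01  5.03701030e-02
 -5.93378617e+01 -1.02627771e+02]
```

```bash
python3 -m inch '[{"fingers":1.0,"delta_pos":[0.05,0,0.1],"spin":0},{"fingers":1.0,"delta_pos":[0.05,0,0.1],"spin":0}]';python3 -m inch '[{"fingers":1.0,"delta_pos":[0.05,0,0.1],"spin":0},{"fingers":1.0,"delta_pos":[0.05,0,0.1],"spin":0}]'
```

```text
time_s: 10.9
tcp_pos: [0.5538, 0.1344, 0.1735]
ee_rot: [[-0.954, -0.298, 0.003], [-0.298, 0.954, 0.001], [-0.003, -0.0, -1.0]]
wrist_force: [-4.9, 0.9, 12.3]
gripper_width: 0.179
time_s: 11.1
tcp_pos: [0.5538, 0.1344, 0.1728]
ee_rot: [[-0.954, -0.298, 0.004], [-0.298, 0.954, 0.001], [-0.004, -0.0, -1.0]]
wrist_force: [-4.3, 2.1, 12.2]
gripper_width: 0.184
```

```bash
python3 -m inch '[{"fingers":1.0,"delta_pos":[0.02,0,0.1],"spin":0},{"fingers":1.0,"delta_pos":[0.02,0,0.1],"spin":0}]'
```

```text
time_s: 11.3
tcp_pos: [0.5538, 0.1344, 0.1724]
ee_rot: [[-0.954, -0.299, 0.005], [-0.299, 0.954, 0.001], [-0.005, -0.001, -1.0]]
wrist_force: [-4.6, 2.2, 13.2]
gripper_width: 0.18
```

```bash
python3 -m inch '[{"fingers":1.0,"delta_pos":[0,0,0.1],"spin":0},{"fingers":1.0,"delta_pos":[0,0,0.1],"spin":0}]'
```

```text
time_s: 11.5
tcp_pos: [0.5539, 0.1344, 0.1724]
ee_rot: [[-0.954, -0.299, 0.005], [-0.299, 0.954, 0.001], [-0.005, -0.001, -1.0]]
wrist_force: [-6.4, 1.8, 18.4]
gripper_width: 0.183
```

```bash
python3 -m inch '[{"fingers":1.0,"delta_pos":[0,0,0.1],"spin":0},{"fingers":1.0,"delta_pos":[0,0,0.1],"spin":0}]';python3 -c "
from station import *
s=sense();print(s['moment'],s['wrist_force'],s['tcp_pos'],s['joints'])"
```

```text
time_s: 11.7
tcp_pos: [0.5539, 0.1344, 0.1724]
ee_rot: [[-0.954, -0.299, 0.006], [-0.299, 0.954, 0.001], [-0.006, -0.001, -1.0]]
wrist_force: [-7.6, 1.7, 22.4]
gripper_width: 0.181
[ 0.51055223  2.58815319 -0.04779466] [-7.63380528  1.65747297 22.43744512] [0.55389393 0.13442627 0.17235128] [  29.99366635   18.90512861  -11.98832119    0.14656989  -58.78471037
 -102.65827254]
```

```bash
cat > m.py <<'E'
from station import *
import numpy as np
s=sense();R=s['ee_rot'];print('M',s['moment'].round(3),'F',s['wrist_force'].round(1),'yaw',round(np.degrees(np.arctan2(R[1,0],R[0,0]))%360,2),s['tcp_pos'].round(4),'j6',s['joints'][5].round(1))
E
python3 -m inch '[{"fingers":1.0,"delta_pos":[0.05,0,-0.06],"spin":0},{"fingers":1.0,"delta_pos":[0.05,0,-0.06],"spin":0}]'; python3 m.py;  python3 -m inch '[{"fingers":1.0,"delta_pos":[0,0,0],"spin":-1},{"fingers":1.0,"delta_pos":[0,0,0],"spin":-2},{"fingers":1.0,"delta_pos":[0,0,0],"spin":-2}]'; python3 m.py
```

```text
time_s: 11.9
tcp_pos: [0.5538, 0.1344, 0.1724]
ee_rot: [[-0.954, -0.299, 0.007], [-0.299, 0.954, 0.001], [-0.007, -0.001, -1.0]]
wrist_force: [-6.0, 1.7, 19.3]
gripper_width: 0.18
M [ 0.516  1.876 -0.027] F [-6.   1.7 19.3] yaw 197.4 [0.5538 0.1344 0.1724] j6 -102.7
time_s: 12.2
tcp_pos: [0.554, 0.1344, 0.1724]
ee_rot: [[-0.943, -0.332, 0.007], [-0.332, 0.943, 0.001], [-0.007, -0.001, -1.0]]
wrist_force: [-5.5, 1.3, 19.1]
gripper_width: 0.178
M [ 0.494  1.749 -0.031] F [-5.5  1.3 19.1] yaw 199.41 [0.554  0.1344 0.1724] j6 -100.7
```

```bash
python3 -m inch '[{"fingers":1.0,"delta_pos":[0,0,0],"spin":-1.5},{"fingers":1.0,"delta_pos":[0,0,0],"spin":-3},{"fingers":1.0,"delta_pos":[0,0,0],"spin":-4.5},{"fingers":1.0,"delta_pos":[0,0,0],"spin":-6},{"fingers":1.0,"delta_pos":[0,0,0],"spin":-6}]'; python3 m.py
```

```text
time_s: 12.7
tcp_pos: [0.5545, 0.1345, 0.1724]
ee_rot: [[-0.903, -0.429, 0.008], [-0.429, 0.903, 0.002], [-0.008, -0.002, -1.0]]
wrist_force: [-3.7, 1.9, 18.4]
gripper_width: 0.182
M [ 0.463  1.412 -0.038] F [-3.7  1.9 18.4] yaw 205.42 [0.5545 0.1345 0.1724] j6 -94.7
```

```bash
python3 -m inch '[{"fingers":1.0,"delta_pos":[0,0,0],"spin":-1.5},{"fingers":1.0,"delta_pos":[0,0,0],"spin":-3},{"fingers":1.0,"delta_pos":[0,0,0],"spin":-4.5},{"fingers":1.0,"delta_pos":[0,0,0],"spin":-6},{"fingers":1.0,"delta_pos":[0,0,0],"spin":-7.5},{"fingers":1.0,"delta_pos":[0,0,0],"spin":-9},{"fingers":1.0,"delta_pos":[0,0,0],"spin":-9}]'; python3 m.py
```

```text
time_s: 13.4
tcp_pos: [0.5549, 0.1347, 0.1724]
ee_rot: [[-0.825, -0.565, 0.009], [-0.565, 0.825, 0.002], [-0.009, -0.003, -1.0]]
wrist_force: [-3.8, 0.9, 17.5]
gripper_width: 0.179
M [ 0.491  1.114 -0.069] F [-3.8  0.9 17.5] yaw 214.42 [0.5549 0.1347 0.1724] j6 -85.7
```

```bash
python3 -m inch '[{"fingers":1.0,"delta_pos":[0,0,0.03],"spin":-1.5},{"fingers":1.0,"delta_pos":[0,0,0.03],"spin":-3},{"fingers":1.0,"delta_pos":[0,0,0.03],"spin":-4.5},{"fingers":1.0,"delta_pos":[0,0,0.03],"spin":-6},{"fingers":1.0,"delta_pos":[0,0,0.03],"spin":-7.5},{"fingers":1.0,"delta_pos":[0,0,0.03],"spin":-9},{"fingers":1.0,"delta_pos":[0,0,0.03],"spin":-9}]'; python3 m.py
```

```text
time_s: 14.1
tcp_pos: [0.5553, 0.1351, 0.1724]
ee_rot: [[-0.726, -0.687, 0.01], [-0.687, 0.726, 0.003], [-0.009, -0.005, -1.0]]
wrist_force: [-3.0, 2.3, 18.1]
gripper_width: 0.182
M [ 0.758  1.105 -0.048] F [-3.   2.3 18.1] yaw 223.43 [0.5553 0.1351 0.1724] j6 -76.7
```

```bash
python3 -m inch '[{"fingers":1.0,"delta_pos":[0,0,0.03],"spin":-1},{"fingers":1.0,"delta_pos":[0,0,0.03],"spin":-2},{"fingers":1.0,"delta_pos":[0,0,0.03],"spin":-3},{"fingers":1.0,"delta_pos":[0,0,0.03],"spin":-4},{"fingers":1.0,"delta_pos":[0,0,0.03],"spin":-4}]'; python3 m.py
```

```text
time_s: 14.6
tcp_pos: [0.5553, 0.1354, 0.1724]
ee_rot: [[-0.677, -0.736, 0.01], [-0.736, 0.677, 0.003], [-0.009, -0.005, -1.0]]
wrist_force: [-3.5, 4.0, 18.9]
gripper_width: 0.185
M [ 0.959  1.334 -0.071] F [-3.5  4.  18.9] yaw 227.43 [0.5553 0.1354 0.1724] j6 -72.7
```

```bash
cat > chk.py <<'E'
from m import s
import sys
sys.exit(1 if s['moment'][2]<-0.12 or not 15.5<s['wrist_force'][2]<25 else 0)
E
python3 -m inch '[{"fingers":1.0,"delta_pos":[0,0,0],"spin":-0.8},{"fingers":1.0,"delta_pos":[0,0,0],"spin":-1.5},{"fingers":1.0,"delta_pos":[0,0,0],"spin":-1.5}]' >/dev/null; python3 chk.py &&
python3 -m inch '[{"fingers":1.0,"delta_pos":[0,0,0],"spin":-0.8},{"fingers":1.0,"delta_pos":[0,0,0],"spin":-1.5},{"fingers":1.0,"delta_pos":[0,0,0],"spin":-1.5}]' >/dev/null; python3 chk.py &&
python3 -m inch '[{"fingers":1.0,"delta_pos":[0,0,0],"spin":-0.8},{"fingers":1.0,"delta_pos":[0,0,0],"spin":-1.5},{"fingers":1.0,"delta_pos":[0,0,0],"spin":-1.5}]' >/dev/null; python3 chk.py &&
python3 -m inch '[{"fingers":1.0,"delta_pos":[0,0,0],"spin":-0.8},{"fingers":1.0,"delta_pos":[0,0,0],"spin":-1.5},{"fingers":1.0,"delta_pos":[0,0,0],"spin":-1.5}]' >/dev/null; python3 m.py
```

```text
M [ 1.084  1.343 -0.144] F [-4.6  3.  18.6] yaw 228.92 [0.5553 0.1354 0.1724] j6 -71.2
M [ 1.084  1.343 -0.144] F [-4.6  3.  18.6] yaw 228.92 [0.5553 0.1354 0.1724] j6 -71.2
M [ 1.084  1.343 -0.144] F [-4.6  3.  18.6] yaw 228.92 [0.5553 0.1354 0.1724] j6 -71.2
M [ 1.084  1.343 -0.144] F [-4.6  3.  18.6] yaw 228.92 [0.5553 0.1354 0.1724] j6 -71.2
```

```bash
python3 -m inch '[{"fingers":1.0,"delta_pos":[0,0,0],"spin":0},{"fingers":1.0,"delta_pos":[0,0,0],"spin":0}]' >/dev/null; python3 m.py; python3 -m inch '[{"fingers":1.0,"delta_pos":[0,0,0],"spin":-0.3},{"fingers":1.0,"delta_pos":[0,0,0],"spin":-0.7},{"fingers":1.0,"delta_pos":[0,0,0],"spin":-0.7}]' >/dev/null; python3 m.py
```

```text
M [ 1.097  1.371 -0.078] F [-3.8  3.1 18.9] yaw 228.91 [0.5553 0.1354 0.1724] j6 -71.2
M [ 1.113  1.361 -0.11 ] F [-3.2  4.  19.9] yaw 229.62 [0.5553 0.1355 0.1724] j6 -70.5
```

```bash
sed -i 's/-0.12/-0.15/' chk.py
python3 -m inch '[{"fingers":1.0,"delta_pos":[0,0,0],"spin":-0.5},{"fingers":1.0,"delta_pos":[0,0,0],"spin":-1},{"fingers":1.0,"delta_pos":[0,0,0],"spin":-1}]' >/dev/null; python3 chk.py &&
python3 -m inch '[{"fingers":1.0,"delta_pos":[0,0,0],"spin":-0.5},{"fingers":1.0,"delta_pos":[0,0,0],"spin":-1},{"fingers":1.0,"delta_pos":[0,0,0],"spin":-1}]' >/dev/null && python3 chk.py &&
python3 -m inch '[{"fingers":1.0,"delta_pos":[0,0,0],"spin":-0.5},{"fingers":1.0,"delta_pos":[0,0,0],"spin":-1},{"fingers":1.0,"delta_pos":[0,0,0],"spin":-1}]' >/dev/null && python3 chk.py
```

```text
M [ 1.118  1.379 -0.114] F [-4.   4.1 19.1] yaw 230.61 [0.5553 0.1355 0.1724] j6 -69.5
M [ 1.169  1.362 -0.08 ] F [-3.5  3.4 19.4] yaw 231.62 [0.5554 0.1355 0.1724] j6 -68.5
M [ 1.185  1.43  -0.096] F [-3.7  4.4 19.4] yaw 232.61 [0.5553 0.1356 0.1725] j6 -67.5
```

```bash

python3 -m inch '[{"fingers":1.0,"delta_pos":[0,0.08,0],"spin":-0.5},{"fingers":1.0,"delta_pos":[0,0.08,0],"spin":-1},{"fingers":1.0,"delta_pos":[0,0.08,0],"spin":-1}]' >/dev/null; python3 chk.py &&
python3 -m inch '[{"fingers":1.0,"delta_pos":[0,0,0],"spin":-0.5},{"fingers":1.0,"delta_pos":[0,0,0],"spin":-1},{"fingers":1.0,"delta_pos":[0,0,0],"spin":-1}]' >/dev/null && python3 chk.py &&
python3 -m inch '[{"fingers":1.0,"delta_pos":[0,0,0],"spin":-0.5},{"fingers":1.0,"delta_pos":[0,0,0],"spin":-1},{"fingers":1.0,"delta_pos":[0,0,0],"spin":-1}]' >/dev/null && python3 chk.py &&
python3 -m inch '[{"fingers":1.0,"delta_pos":[0,0,0],"spin":-0.5},{"fingers":1.0,"delta_pos":[0,0,0],"spin":-1},{"fingers":1.0,"delta_pos":[0,0,0],"spin":-1}]' >/dev/null && python3 chk.py
```

```text
M [ 0.739  0.841 -0.023] F [-2.7  2.8 17.7] yaw 233.63 [0.5552 0.1357 0.1725] j6 -66.6
M [ 0.832  0.88  -0.063] F [-1.6  3.1 18.4] yaw 234.62 [0.5552 0.1358 0.1725] j6 -65.6
M [ 0.849  0.886 -0.048] F [-1.5  3.  18.4] yaw 235.62 [0.5552 0.1358 0.1725] j6 -64.6
M [ 0.917  0.96  -0.082] F [-2.1  3.3 18.5] yaw 236.62 [0.5552 0.1359 0.1725] j6 -63.6
```

```bash

python3 -m inch '[{"fingers":1.0,"delta_pos":[0,0.03,0.01],"spin":-0.6},{"fingers":1.0,"delta_pos":[0,0.03,0.01],"spin":-1.2},{"fingers":1.0,"delta_pos":[0,0.03,0.01],"spin":-1.2}]' >/dev/null; python3 chk.py &&
python3 -m inch '[{"fingers":1.0,"delta_pos":[0,0,0],"spin":-0.6},{"fingers":1.0,"delta_pos":[0,0,0],"spin":-1.2},{"fingers":1.0,"delta_pos":[0,0,0],"spin":-1.2}]' >/dev/null && python3 chk.py &&
python3 -m inch '[{"fingers":1.0,"delta_pos":[0,0.02,0],"spin":-0.6},{"fingers":1.0,"delta_pos":[0,0.02,0],"spin":-1.2},{"fingers":1.0,"delta_pos":[0,0.02,0],"spin":-1.2}]' >/dev/null && python3 chk.py &&
python3 -m inch '[{"fingers":1.0,"delta_pos":[0,0,0],"spin":-0.6},{"fingers":1.0,"delta_pos":[0,0,0],"spin":-1.2},{"fingers":1.0,"delta_pos":[0,0,0],"spin":-1.2}]' >/dev/null && python3 chk.py &&
python3 -m inch '[{"fingers":1.0,"delta_pos":[0,0.02,0],"spin":-0.6},{"fingers":1.0,"delta_pos":[0,0.02,0],"spin":-1.2},{"fingers":1.0,"delta_pos":[0,0.02,0],"spin":-1.2}]' >/dev/null && python3 chk.py
```

```text
M [ 0.793  0.827 -0.049] F [-2.3  3.2 19.3] yaw 237.83 [0.5552 0.136  0.1725] j6 -62.4
M [ 0.865  0.883 -0.074] F [-2.   3.7 18.1] yaw 239.03 [0.5551 0.136  0.1725] j6 -61.2
M [ 0.753  0.734 -0.085] F [-1.6  1.9 17.8] yaw 240.23 [0.5551 0.1361 0.1725] j6 -60.0
M [ 0.834  0.761 -0.122] F [-1.6  1.2 17.9] yaw 241.43 [0.5551 0.1361 0.1725] j6 -58.8
M [ 0.752  0.647 -0.115] F [-1.6  3.1 17.5] yaw 242.62 [0.555  0.1362 0.1725] j6 -57.6
```

```bash

python3 -m inch '[{"fingers":1.0,"delta_pos":[0,0,0.02],"spin":0}]' >/dev/null; python3 m.py; 
python3 -m inch '[{"fingers":1.0,"delta_pos":[0,0,0],"spin":-0.3},{"fingers":1.0,"delta_pos":[0,0,0],"spin":-0.7}]' >/dev/null;python3 m.py; python3 -m inch '[{"fingers":1.0,"delta_pos":[0,0,0],"spin":0}]' >/dev/null; python3 m.py
```

```text
M [ 0.731  0.894 -0.138] F [-2.6  1.6 19.5] yaw 242.62 [0.555  0.1362 0.1724] j6 -57.6
M [ 0.811  0.797 -0.181] F [-1.4  2.  19.6] yaw 243.33 [0.555  0.1362 0.1725] j6 -56.9
M [ 0.778  0.83  -0.152] F [-1.5  2.2 19.1] yaw 243.33 [0.555  0.1362 0.1725] j6 -56.9
```

```bash

python3 -m inch '[{"fingers":1.0,"delta_pos":[0,0,0],"spin":-0.3},{"fingers":1.0,"delta_pos":[0,0,0],"spin":-0.7}]' >/dev/null;python3 m.py; python3 -m inch '[{"fingers":1.0,"delta_pos":[0,0,0],"spin":0}]' >/dev/null; python3 m.py
```

```text
M [ 0.795  0.853 -0.17 ] F [-2.   1.9 17.7] yaw 244.03 [0.555  0.1362 0.1725] j6 -56.2
M [ 0.796  0.777 -0.145] F [-1.4  2.7 18.3] yaw 244.02 [0.555  0.1362 0.1725] j6 -56.2
```

```bash

python3 -m inch '[{"fingers":1.0,"delta_pos":[0,0,0],"spin":-0.4},{"fingers":1.0,"delta_pos":[0,0,0],"spin":-0.8}]' >/dev/null;python3 m.py; python3 -m inch '[{"fingers":1.0,"delta_pos":[0,0,0],"spin":0}]' >/dev/null; python3 m.py
```

```text
M [ 0.695  0.869 -0.143] F [-2.5  2.7 18.2] yaw 244.83 [0.5549 0.1362 0.1725] j6 -55.4
M [ 0.787  0.87  -0.136] F [-1.8  2.  19.8] yaw 244.82 [0.5549 0.1362 0.1724] j6 -55.4
```

```bash

python3 -m inch '[{"fingers":1.0,"delta_pos":[0,0,0],"spin":-0.4},{"fingers":1.0,"delta_pos":[0,0,0],"spin":-0.8}]' >/dev/null;python3 m.py; python3 -m inch '[{"fingers":1.0,"delta_pos":[0,0,0],"spin":0}]' >/dev/null; python3 m.py
```

```text
M [ 0.727  0.935 -0.179] F [-2.3  2.3 18.7] yaw 245.62 [0.5549 0.1362 0.1725] j6 -54.6
M [ 0.813  0.833 -0.121] F [-1.9  2.6 19.5] yaw 245.62 [0.5549 0.1362 0.1725] j6 -54.6
```

```bash
python3 - <<'E'
from h import *
im=snap('wrist','w6');cv2.imwrite('pics/w6c.png',cv2.resize(im[130:300,200:440,::-1],None,fx=3.3,fy=3.3,interpolation=2))
E
python3 m.py
```

```text
M [ 0.821  0.896 -0.114] F [-1.4  2.8 19.3] yaw 245.62 [0.5549 0.1362 0.1725] j6 -54.6
```

View pics/w6c.png

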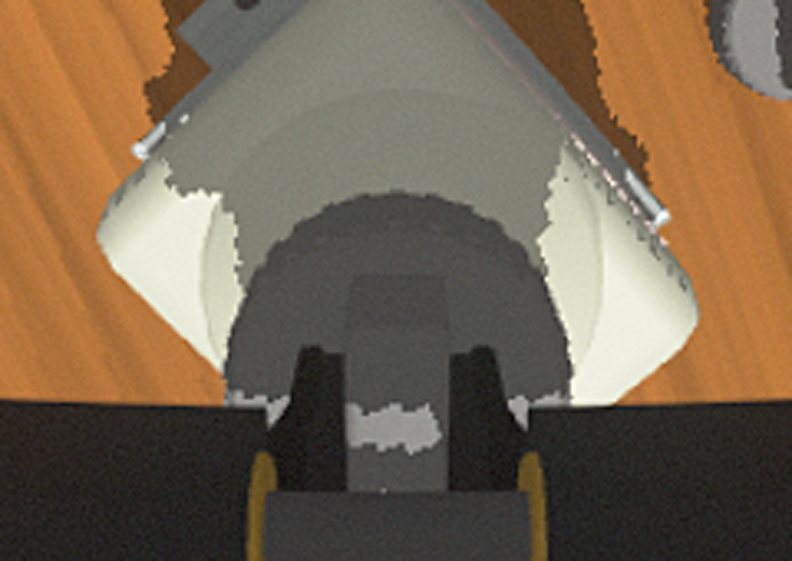

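```bash
sed -i 's/-0.15/-0.2/' chk.py
python3 -m inch '[{"fingers":1.0,"delta_pos":[0,0.03,0],"spin":-0.5},{"fingers":1.0,"delta_pos":[0,0.03,0],"spin":-1},{"fingers":1.0,"delta_pos":[0,0.03,0],"spin":-1}]' >/dev/null; python3 chk.py &&
python3 -m inch '[{"fingers":1.0,"delta_pos":[0,0,0],"spin":-0.5},{"fingers":1.0,"delta_pos":[0,0,0],"spin":-1},{"fingers":1.0,"delta_pos":[0,0,0],"spin":-1}]' >/dev/null && python3 chk.py &&
python3 -m inch '[{"fingers":1.0,"delta_pos":[0,0.02,0],"spin":-0.5},{"fingers":1.0,"delta_pos":[0,0.02,0],"spin":-1},{"fingers":1.0,"delta_pos":[0,0.02,0],"spin":-1}]' >/dev/null && python3 chk.py &&
python3 -m inch '[{"fingers":1.0,"delta_pos":[0,0,0],"spin":-0.5},{"fingers":1.0,"delta_pos":[0,0,0],"spin":-1},{"fingers":1.0,"delta_pos":[0,0,0],"spin":-1}]' >/dev/null && python3 chk.py
```

```text
M [ 0.623  0.666 -0.14 ] F [-1.1  2.5 18.4] yaw 246.62 [0.5548 0.1362 0.1725] j6 -53.7
M [ 0.643  0.699 -0.076] F [-1.   2.3 19.1] yaw 247.62 [0.5548 0.1362 0.1725] j6 -52.7
M [ 0.5    0.59  -0.183] F [-0.8  1.9 18.6] yaw 248.62 [0.5547 0.1362 0.1725] j6 -51.7
M [ 0.493  0.603 -0.16 ] F [-1.3  1.5 18.8] yaw 249.61 [0.5547 0.1362 0.1725] j6 -50.7
```

```bash

python3 -m inch '[{"fingers":1.0,"delta_pos":[0,0,0],"spin":-0.5},{"fingers":1.0,"delta_pos":[0,0,0],"spin":-1}]' >/dev/null; python3 chk.py &&
python3 -m inch '[{"fingers":1.0,"delta_pos":[0,0,0],"spin":0}]' >/dev/null && python3 chk.py &&
python3 -m inch '[{"fingers":1.0,"delta_pos":[0,0.02,0],"spin":-0.5},{"fingers":1.0,"delta_pos":[0,0.02,0],"spin":-1}]' >/dev/null && python3 chk.py &&
python3 -m inch '[{"fingers":1.0,"delta_pos":[0,0,0],"spin":0}]' >/dev/null && python3 chk.py &&
python3 -m inch '[{"fingers":1.0,"delta_pos":[0,0,0],"spin":-0.5},{"fingers":1.0,"delta_pos":[0,0,0],"spin":-1}]' >/dev/null && python3 chk.py &&
python3 -m inch '[{"fingers":1.0,"delta_pos":[0,0,0],"spin":0}]' >/dev/null && python3 chk.py 
```

```text
M [ 0.44   0.628 -0.142] F [-1.7  2.  19.1] yaw 250.63 [0.5546 0.1361 0.1725] j6 -49.7
M [ 0.464  0.64  -0.117] F [-0.6  2.3 18.3] yaw 250.62 [0.5546 0.1361 0.1725] j6 -49.7
M [ 0.301  0.556 -0.19 ] F [-1.3  0.1 18.7] yaw 251.63 [0.5546 0.1361 0.1725] j6 -48.7
M [ 0.34   0.491 -0.14 ] F [-0.8  1.3 18.5] yaw 251.62 [0.5545 0.1361 0.1725] j6 -48.7
M [ 0.442  0.54  -0.196] F [-1.   1.7 18.7] yaw 252.63 [0.5545 0.1361 0.1725] j6 -47.7
M [ 0.399  0.579 -0.107] F [-1.4  0.8 19.4] yaw 252.62 [0.5545 0.1361 0.1725] j6 -47.7
```

```bash
sed -i 's/-0.2 /-0.23 /' chk.py
python3 -m inch '[{"fingers":1.0,"delta_pos":[0,0,0],"spin":-0.5},{"fingers":1.0,"delta_pos":[0,0,0],"spin":-1}]' >/dev/null; python3 chk.py &&
python3 -m inch '[{"fingers":1.0,"delta_pos":[0,0,0],"spin":0}]' >/dev/null && python3 chk.py &&
python3 -m inch '[{"fingers":1.0,"delta_pos":[0,0,0],"spin":-0.5},{"fingers":1.0,"delta_pos":[0,0,0],"spin":-1}]' >/dev/null && python3 chk.py &&
python3 -m inch '[{"fingers":1.0,"delta_pos":[0,0,0],"spin":0}]' >/dev/null && python3 chk.py &&
python3 -m inch '[{"fingers":1.0,"delta_pos":[0,0,0],"spin":-0.5},{"fingers":1.0,"delta_pos":[0,0,0],"spin":-1}]' >/dev/null && python3 chk.py &&
python3 -m inch '[{"fingers":1.0,"delta_pos":[0,0,0],"spin":0}]' >/dev/null && python3 chk.py &&
python3 -m inch '[{"fingers":1.0,"delta_pos":[0,0,0],"spin":-0.5},{"fingers":1.0,"delta_pos":[0,0,0],"spin":-1}]' >/dev/null && python3 chk.py &&
python3 -m inch '[{"fingers":1.0,"delta_pos":[0,0,0],"spin":0}]' >/dev/null && python3 chk.py
```

```text
M [ 0.39   0.67  -0.152] F [-1.3  0.9 18.9] yaw 253.62 [0.5545 0.1361 0.1725] j6 -46.7
M [ 0.355  0.572 -0.14 ] F [-1.3  1.3 18.7] yaw 253.62 [0.5545 0.1361 0.1725] j6 -46.7
M [ 0.399  0.596 -0.163] F [-1.6  1.5 18.6] yaw 254.63 [0.5544 0.1361 0.1725] j6 -45.7
M [ 0.333  0.626 -0.141] F [-1.1  1.2 18.2] yaw 254.62 [0.5545 0.1361 0.1725] j6 -45.7
M [ 0.331  0.691 -0.08 ] F [-1.8  0.9 18.6] yaw 255.63 [0.5544 0.1361 0.1725] j6 -44.7
M [ 0.391  0.631 -0.118] F [-2.   1.2 17.1] yaw 255.62 [0.5544 0.1361 0.1725] j6 -44.7
M [ 0.39  0.69 -0.14] F [-1.8  0.8 18.8] yaw 256.63 [0.5544 0.1361 0.1725] j6 -43.7
M [ 0.403  0.624 -0.142] F [-0.7  1.5 19.2] yaw 256.62 [0.5544 0.1361 0.1725] j6 -43.7
```

```bash

python3 -m inch '[{"fingers":1.0,"delta_pos":[0,0,0],"spin":-0.5},{"fingers":1.0,"delta_pos":[0,0,0],"spin":-1}]' >/dev/null; python3 chk.py &&
python3 -m inch '[{"fingers":1.0,"delta_pos":[0,0,0],"spin":-0.5},{"fingers":1.0,"delta_pos":[0,0,0],"spin":-1}]' >/dev/null && python3 chk.py &&
python3 -m inch '[{"fingers":1.0,"delta_pos":[0,0,0],"spin":0}]' >/dev/null && python3 chk.py &&
python3 -m inch '[{"fingers":1.0,"delta_pos":[0,0,0],"spin":-0.5},{"fingers":1.0,"delta_pos":[0,0,0],"spin":-1}]' >/dev/null && python3 chk.py &&
python3 -m inch '[{"fingers":1.0,"delta_pos":[0,0,0],"spin":-0.5},{"fingers":1.0,"delta_pos":[0,0,0],"spin":-1}]' >/dev/null && python3 chk.py &&
python3 -m inch '[{"fingers":1.0,"delta_pos":[0,0,0],"spin":0}]' >/dev/null && python3 chk.py &&
python3 -m inch '[{"fingers":1.0,"delta_pos":[0,0,0],"spin":-0.5},{"fingers":1.0,"delta_pos":[0,0,0],"spin":-1}]' >/dev/null && python3 chk.py &&
python3 -m inch '[{"fingers":1.0,"delta_pos":[0,0,0],"spin":0}]' >/dev/null && python3 chk.py
```

```text
M [ 0.36   0.688 -0.137] F [-0.6  1.9 19.1] yaw 257.63 [0.5544 0.1361 0.1725] j6 -42.7
M [ 0.402  0.68  -0.197] F [-2.2  1.4 18.4] yaw 258.63 [0.5543 0.1361 0.1725] j6 -41.7
M [ 0.394  0.689 -0.066] F [-1.4  1.4 18.7] yaw 258.63 [0.5543 0.1361 0.1725] j6 -41.7
M [ 0.463  0.728 -0.089] F [-1.2  1.9 18.7] yaw 259.64 [0.5543 0.1361 0.1724] j6 -40.7
M [ 0.485  0.745 -0.114] F [-1.   2.  19.2] yaw 260.64 [0.5543 0.1362 0.1725] j6 -39.7
M [ 0.489  0.714 -0.111] F [-1.2  1.4 18.3] yaw 260.63 [0.5543 0.1361 0.1725] j6 -39.7
M [ 0.5    0.753 -0.136] F [-2.4  2.1 18.7] yaw 261.64 [0.5543 0.1362 0.1725] j6 -38.7
M [ 0.487  0.726 -0.112] F [-0.9  1.5 18.5] yaw 261.63 [0.5543 0.1362 0.1725] j6 -38.7
```

```bash

python3 -m inch '[{"fingers":1.0,"delta_pos":[0,0.02,0],"spin":-0.5},{"fingers":1.0,"delta_pos":[0,0.02,0],"spin":-1}]' >/dev/null; python3 chk.py &&
python3 -m inch '[{"fingers":1.0,"delta_pos":[0,0,0],"spin":-0.5},{"fingers":1.0,"delta_pos":[0,0,0],"spin":-1}]' >/dev/null && python3 chk.py &&
python3 -m inch '[{"fingers":1.0,"delta_pos":[0,0,0],"spin":0}]' >/dev/null && python3 chk.py &&
python3 -m inch '[{"fingers":1.0,"delta_pos":[0,0,0],"spin":-0.5},{"fingers":1.0,"delta_pos":[0,0,0],"spin":-1}]' >/dev/null && python3 chk.py &&
python3 -m inch '[{"fingers":1.0,"delta_pos":[0,0,0],"spin":-0.5},{"fingers":1.0,"delta_pos":[0,0,0],"spin":-1}]' >/dev/null && python3 chk.py &&
python3 -m inch '[{"fingers":1.0,"delta_pos":[0,0,0],"spin":0}]' >/dev/null && python3 chk.py &&
python3 -m inch '[{"fingers":1.0,"delta_pos":[0,0,0],"spin":-0.5},{"fingers":1.0,"delta_pos":[0,0,0],"spin":-1}]' >/dev/null && python3 chk.py &&
python3 -m inch '[{"fingers":1.0,"delta_pos":[0,0,0],"spin":0}]' >/dev/null && python3 chk.py
```

```text
M [ 0.44   0.597 -0.136] F [-1.3  1.6 18.1] yaw 262.64 [0.5543 0.1362 0.1725] j6 -37.7
M [ 0.434  0.643 -0.175] F [-1.3  1.9 18.2] yaw 263.64 [0.5543 0.1363 0.1725] j6 -36.7
M [ 0.444  0.668 -0.126] F [-1.2  1.7 18.3] yaw 263.62 [0.5542 0.1362 0.1725] j6 -36.7
M [ 0.449  0.703 -0.186] F [-2.3  2.5 18.6] yaw 264.64 [0.5542 0.1363 0.1725] j6 -35.7
M [ 0.46   0.679 -0.126] F [-1.2  1.2 18.9] yaw 265.63 [0.5542 0.1362 0.1725] j6 -34.7
M [ 0.459  0.659 -0.188] F [-1.9  1.9 18.1] yaw 265.62 [0.5542 0.1362 0.1725] j6 -34.7
M [ 0.47   0.72  -0.173] F [-1.4  1.6 18.6] yaw 266.63 [0.5542 0.1362 0.1725] j6 -33.7
M [ 0.468  0.715 -0.138] F [-1.5  1.3 17.9] yaw 266.62 [0.5542 0.1362 0.1725] j6 -33.7
```

```bash

python3 -m inch '[{"fingers":1.0,"delta_pos":[0,0,0],"spin":-0.5},{"fingers":1.0,"delta_pos":[0,0,0],"spin":-1}]' >/dev/null; python3 chk.py &&
python3 -m inch '[{"fingers":1.0,"delta_pos":[0,0,0],"spin":0}]' >/dev/null && python3 chk.py &&
python3 -m inch '[{"fingers":1.0,"delta_pos":[0,0,0],"spin":-0.5},{"fingers":1.0,"delta_pos":[0,0,0],"spin":-1}]' >/dev/null && python3 chk.py &&
python3 -m inch '[{"fingers":1.0,"delta_pos":[0,0,0],"spin":0}]' >/dev/null && python3 chk.py &&
python3 -m inch '[{"fingers":1.0,"delta_pos":[0,0,0],"spin":-0.5},{"fingers":1.0,"delta_pos":[0,0,0],"spin":-1}]' >/dev/null && python3 chk.py &&
python3 -m inch '[{"fingers":1.0,"delta_pos":[0,0,0],"spin":0}]' >/dev/null && python3 chk.py &&
python3 -m inch '[{"fingers":1.0,"delta_pos":[0,0,0],"spin":-0.5},{"fingers":1.0,"delta_pos":[0,0,0],"spin":-1}]' >/dev/null && python3 chk.py &&
python3 -m inch '[{"fingers":1.0,"delta_pos":[0,0,0],"spin":0}]' >/dev/null && python3 chk.py
```

```text
M [ 0.421  0.74  -0.181] F [-1.3  2.2 17.4] yaw 267.62 [0.5541 0.1362 0.1725] j6 -32.7
M [ 0.463  0.72  -0.125] F [-1.6  2.3 19.1] yaw 267.61 [0.5541 0.1362 0.1725] j6 -32.7
M [ 0.464  0.886 -0.275] F [-1.4  1.4 18.6] yaw 268.61 [0.554  0.1362 0.1725] j6 -31.7
```

```bash

python3 -m inch '[{"fingers":1.0,"delta_pos":[0,0,0],"spin":0}]' >/dev/null; python3 m.py;python3 -m inch '[{"fingers":1.0,"delta_pos":[0,0,0],"spin":0}]' >/dev/null; python3 m.py
```

```text
M [ 0.447  0.852 -0.21 ] F [-0.7  1.  19.1] yaw 268.6 [0.554  0.1362 0.1725] j6 -31.7
M [ 0.512  0.812 -0.252] F [-2.1  1.9 19.2] yaw 268.59 [0.554  0.1362 0.1725] j6 -31.7
```

```bash

python3 -m inch '[{"fingers":1.0,"delta_pos":[0,0,0],"spin":-0.4},{"fingers":1.0,"delta_pos":[0,0,0],"spin":-0.4}]' >/dev/null; python3 m.py;python3 -m inch '[{"fingers":1.0,"delta_pos":[0,0,0],"spin":0}]' >/dev/null; python3 m.py
```

```text
M [ 0.457  0.888 -0.271] F [-2.5  0.9 18.6] yaw 268.99 [0.5539 0.1361 0.1725] j6 -31.3
M [ 0.478  0.878 -0.238] F [-2.2  1.9 19. ] yaw 268.98 [0.554  0.1362 0.1724] j6 -31.3
```

```bash

python3 -m inch '[{"fingers":1.0,"delta_pos":[0,0,0],"spin":-0.5},{"fingers":1.0,"delta_pos":[0,0,0],"spin":-0.5}]' >/dev/null; python3 m.py;python3 -m inch '[{"fingers":1.0,"delta_pos":[0,0,0],"spin":0}]' >/dev/null; python3 m.py
```

```text
M [ 0.497  0.955 -0.293] F [-2.1  1.8 19.2] yaw 269.48 [0.5539 0.1361 0.1725] j6 -30.8
M [ 0.452  0.929 -0.263] F [-2.2  1.9 18.9] yaw 269.47 [0.5539 0.1362 0.1725] j6 -30.8
```

```bash

python3 -m inch '[{"fingers":1.0,"delta_pos":[0,0,-0.2],"spin":0.4},{"fingers":1.0,"delta_pos":[0,0,-0.4],"spin":0.4},{"fingers":1.0,"delta_pos":[0,0,-0.6],"spin":0.4},{"fingers":1.0,"delta_pos":[0,0,-0.8],"spin":0.4},{"fingers":1.0,"delta_pos":[0,0,-0.8],"spin":0.4}]' >/dev/null; python3 m.py;python3 -m inch '[{"fingers":1.0,"delta_pos":[0,0,-0.2],"spin":0},{"fingers":1.0,"delta_pos":[0,0,-0.4],"spin":0},{"fingers":1.0,"delta_pos":[0,0,-0.4],"spin":0}]' ; python3 m.py
```

```text
M [ 0.273 -0.665 -0.123] F [2.7 1.6 6.9] yaw 269.05 [0.5537 0.136  0.1776] j6 -31.2
time_s: 28.35
tcp_pos: [0.5531, 0.1358, 0.1808]
ee_rot: [[-0.016, -1.0, 0.008], [-1.0, 0.016, 0.002], [-0.002, -0.008, -1.0]]
wrist_force: [5.1, 1.4, 6.7]
gripper_width: 0.184
M [ 0.279 -1.435  0.039] F [5.1 1.4 6.7] yaw 269.06 [0.5531 0.1358 0.1808] j6 -31.2
```

```bash

python3 -m inch '[{"fingers":1.0,"delta_pos":[0,-0.1,-0.1],"spin":0},{"fingers":1.0,"delta_pos":[0,-0.1,-0.2],"spin":0},{"fingers":1.0,"delta_pos":[0,-0.1,-0.2],"spin":0}]' >/dev/null; python3 m.py;python3 -m inch '[{"fingers":1.0,"delta_pos":[0,0,-0.1],"spin":0},{"fingers":1.0,"delta_pos":[0,0,-0.2],"spin":0},{"fingers":1.0,"delta_pos":[0,0,-0.2],"spin":0}]' >/dev/null; python3 m.py
```

```text
M [ 0.522 -1.356  0.004] F [4.6 1.6 5.1] yaw 269.04 [0.553  0.1356 0.1818] j6 -31.1
M [ 0.412 -1.654 -0.008] F [5.4 1.5 3.3] yaw 269.01 [0.5527 0.1355 0.183 ] j6 -31.1
```

```bash

python3 -m inch '[{"fingers":1.0,"delta_pos":[0,-0.05,-0.1],"spin":0},{"fingers":1.0,"delta_pos":[0,-0.05,-0.2],"spin":0},{"fingers":1.0,"delta_pos":[0,-0.05,-0.2],"spin":0}]' >/dev/null; python3 m.py;python3 -m inch '[{"fingers":1.0,"delta_pos":[0,-0.05,-0.2],"spin":0},{"fingers":1.0,"delta_pos":[0,-0.05,-0.3],"spin":0},{"fingers":1.0,"delta_pos":[0,-0.05,-0.3],"spin":0}]' >/dev/null; python3 m.py
```

```text
M [ 0.52  -2.002 -0.034] F [ 7.   2.2 -1.4] yaw 268.98 [0.5526 0.1354 0.1836] j6 -31.1
M [ 0.482 -2.243 -0.061] F [ 7.1  0.4 -5.8] yaw 268.94 [0.5526 0.1352 0.1853] j6 -31.1
```

```bash

python3 -m inch '[{"fingers":1.0,"delta_pos":[0,-0.1,0],"spin":0},{"fingers":1.0,"delta_pos":[0,-0.1,0],"spin":0}]' >/dev/null; python3 m.py;python3 -m inch '[{"fingers":1.0,"delta_pos":[0,-0.1,0],"spin":0},{"fingers":1.0,"delta_pos":[0,-0.1,0],"spin":0}]'; python3 m.py
```

```text
M [ 0.602 -1.564 -0.097] F [ 4.6  1.3 -2.9] yaw 268.94 [0.5527 0.1352 0.1853] j6 -31.0
time_s: 29.95
tcp_pos: [0.553, 0.1348, 0.1857]
ee_rot: [[-0.018, -1.0, -0.003], [-1.0, 0.018, -0.0], [0.0, 0.003, -1.0]]
wrist_force: [2.7, 3.3, -2.8]
gripper_width: 0.178
M [ 0.701 -0.762 -0.06 ] F [ 2.7  3.3 -2.8] yaw 268.96 [0.553  0.1348 0.1857] j6 -31.0
```

```bash

python3 -m inch '[{"fingers":1.0,"delta_pos":[-0.05,-0.05,-0.1],"spin":0},{"fingers":1.0,"delta_pos":[-0.05,-0.05,-0.2],"spin":0},{"fingers":1.0,"delta_pos":[-0.05,-0.05,-0.2],"spin":0}]' >/dev/null; python3 m.py;python3 -m inch '[{"fingers":1.0,"delta_pos":[0,0,-0.1],"spin":0},{"fingers":1.0,"delta_pos":[0,0,-0.2],"spin":0},{"fingers":1.0,"delta_pos":[0,0,-0.2],"spin":0}]'; python3 m.py
```

```text
M [0.078 0.034 0.015] F [-0.1 -0.5 -1.5] yaw 268.98 [0.5535 0.1346 0.1891] j6 -31.0
time_s: 30.55
tcp_pos: [0.5543, 0.1351, 0.1915]
ee_rot: [[-0.018, -1.0, -0.0], [-1.0, 0.018, -0.0], [0.0, 0.0, -1.0]]
wrist_force: [-1.1, -0.1, -1.7]
gripper_width: 0.184
M [-0.009  0.108 -0.011] F [-1.1 -0.1 -1.7] yaw 268.99 [0.5543 0.1351 0.1915] j6 -31.0
```

```bash

python3 -m inch '[{"fingers":1.0,"delta_pos":[0,0,-0.5],"spin":0},{"fingers":1.0,"delta_pos":[0,0,-1],"spin":0},{"fingers":1.0,"delta_pos":[0,0,-1.5],"spin":0},{"fingers":1.0,"delta_pos":[0,0,-2.2],"spin":0},{"fingers":1.0,"delta_pos":[0,0,-3],"spin":0},{"fingers":1.0,"delta_pos":[0,0,-4],"spin":0},{"fingers":1.0,"delta_pos":[0,0,-5.5],"spin":0},{"fingers":1.0,"delta_pos":[0,0,-7],"spin":0},{"fingers":1.0,"delta_pos":[0,0,-7],"spin":0}]'; python3 m.py
python3 - <<'E'
from h import *
im=snap('wrist','w7');cv2.imwrite('pics/w7c.png',cv2.resize(im[100:330,160:480,::-1],None,fx=2.5,fy=2.5))
E
```

```text
time_s: 31.45
tcp_pos: [0.5558, 0.1358, 0.2644]
ee_rot: [[-0.017, -1.0, 0.006], [-1.0, 0.017, 0.002], [-0.002, -0.006, -1.0]]
wrist_force: [-0.4, -0.3, -0.6]
gripper_width: 0.181
M [0.037 0.105 0.031] F [-0.4 -0.3 -0.6] yaw 269.01 [0.5558 0.1358 0.2644] j6 -31.0
```

View pics/w7c.png

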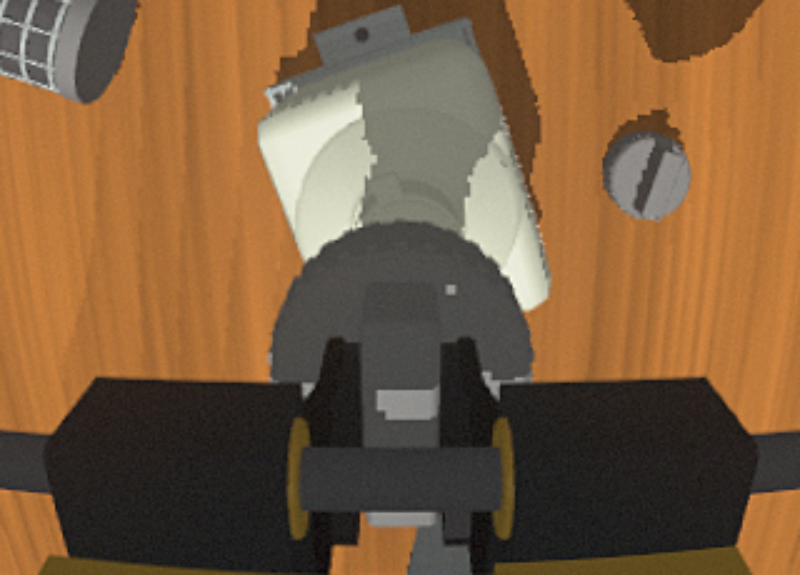

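```bash

python3 -m inch '[{"fingers":1.0,"delta_pos":[2,0.5,0],"spin":0},{"fingers":1.0,"delta_pos":[5,1.2,0],"spin":0},{"fingers":1.0,"delta_pos":[8.5,2.1,0],"spin":0},{"fingers":1.0,"delta_pos":[12,3,0],"spin":0},{"fingers":1.0,"delta_pos":[15.5,3.9,0],"spin":0},{"fingers":1.0,"delta_pos":[19,4.8,0],"spin":0},{"fingers":1.0,"delta_pos":[22.5,5.7,0],"spin":0},{"fingers":1.0,"delta_pos":[25.5,6.4,0],"spin":0},{"fingers":1.0,"delta_pos":[28,7,0],"spin":0},{"fingers":1.0,"delta_pos":[29.4,7.4,0],"spin":0},{"fingers":1.0,"delta_pos":[29.4,7.4,0],"spin":0},{"fingers":1.0,"delta_pos":[29.4,7.4,0],"spin":0}]'; python3 m.py
python3 - <<'E'
from h import *
save_cal('w8'); im=snap('wrist','w8')
print([(a.round(1).tolist(),c) for a,c in sp('wrist','coaster_top')])
for d in spot_in('wrist','coaster')[:2]: print((np.array(d['extent'])*[640,400,640,400]).round(1),d['conf'])
t=snap('top','t8'); sd=snap('side','s8')
cv2.imwrite('pics/s8c.png',cv2.resize(sd[100:300,250:450,::-1],None,fx=3,fy=3))
E
```

```text
time_s: 32.7
tcp_pos: [0.475, -0.1573, 0.2609]
ee_rot: [[-0.018, -1.0, -0.001], [-1.0, 0.018, 0.0], [-0.0, 0.001, -1.0]]
wrist_force: [-0.2, 0.3, -1.1]
gripper_width: 0.181
M [ 0.018  0.084 -0.009] F [-0.2  0.3 -1.1] yaw 268.96 [ 0.475  -0.1573  0.2609] j6 -1.3
[([318.3, 166.6], 0.67)]
[282.  129.6 358.  193.6] 0.94
```

View pics/w8.png

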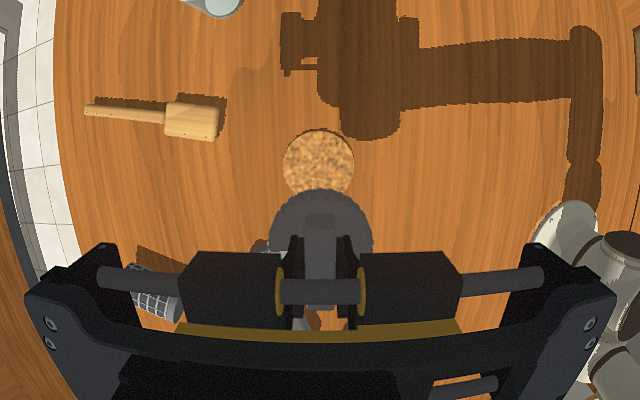

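View pics/s8c.png

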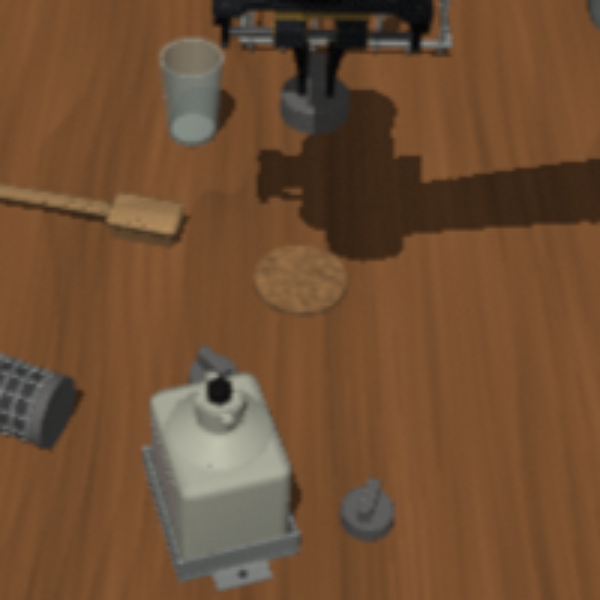

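```bash
python3 - <<'E'
from h import *
cal=load_cal('w8')
for p in [(283,164),(355,164),(319,128.5)]: print(atz('wrist',p,.008,cal).round(4))
q=[proj('wrist',np.array([.477+.05*np.cos(a),-.157+.05*np.sin(a),.008]),cal) for a in np.linspace(0,2*np.pi,60)]
q=np.array(q);print(q.min(0),q.max(0))
# segment coaster in top0
im=cv2.imread('pics/top0.png');
E
```

```text
[ 0.5249 -0.1618  0.008 ]
[ 0.4261 -0.16    0.008 ]
[ 0.4746 -0.2093  0.008 ]
[281.62485335 130.23716175] [354.30496493 201.45942797]
```

```bash

python3 -m inch '[{"fingers":1.0,"delta_pos":[0,-0.1,2],"spin":0},{"fingers":1.0,"delta_pos":[0,-0.1,5],"spin":0},{"fingers":1.0,"delta_pos":[0,-0.1,8],"spin":0},{"fingers":1.0,"delta_pos":[0,-0.1,11],"spin":0},{"fingers":1.0,"delta_pos":[0,-0.1,14],"spin":0},{"fingers":1.0,"delta_pos":[0,-0.1,16.5],"spin":0},{"fingers":1.0,"delta_pos":[0,-0.1,18.5],"spin":0},{"fingers":1.0,"delta_pos":[0,-0.1,20],"spin":0},{"fingers":1.0,"delta_pos":[0,-0.1,20],"spin":0},{"fingers":1.0,"delta_pos":[0,-0.1,20],"spin":0},{"fingers":1.0,"delta_pos":[0,-0.1,20],"spin":0}]'; python3 m.py
python3 - <<'E'
from h import *
sd=snap('side','s9');cv2.imwrite('pics/s9c.png',cv2.resize(sd[130:250,290:410,::-1],None,fx=5,fy=5))
t=snap('top','t9');cv2.imwrite('pics/t9c.png',cv2.resize(t[190:310,310:430,::-1],None,fx=5,fy=5))
E
```

```text
time_s: 34.05
tcp_pos: [0.4773, -0.1572, 0.0623]
ee_rot: [[-0.017, -1.0, 0.002], [-1.0, 0.017, -0.0], [0.0, -0.002, -1.0]]
wrist_force: [-0.4, -0.3, 0.0]
gripper_width: 0.176
M [ 0.029  0.053 -0.008] F [-0.4 -0.3  0. ] yaw 269.03 [ 0.4773 -0.1572  0.0623] j6 -1.3
```

View pics/s9c.png

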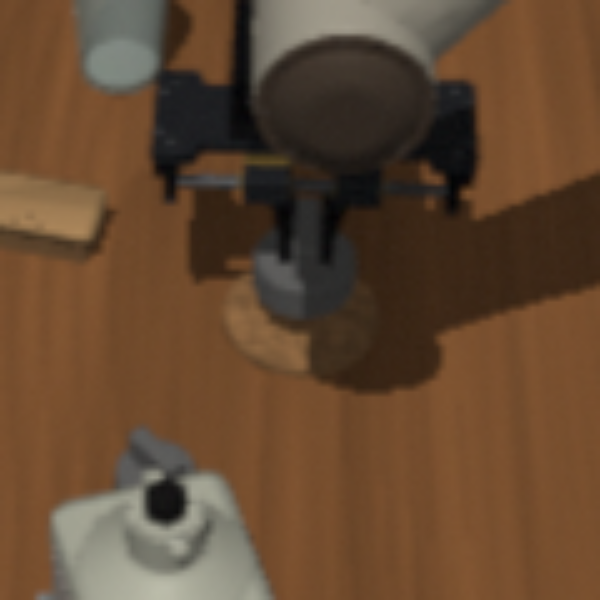

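View pics/t9c.png

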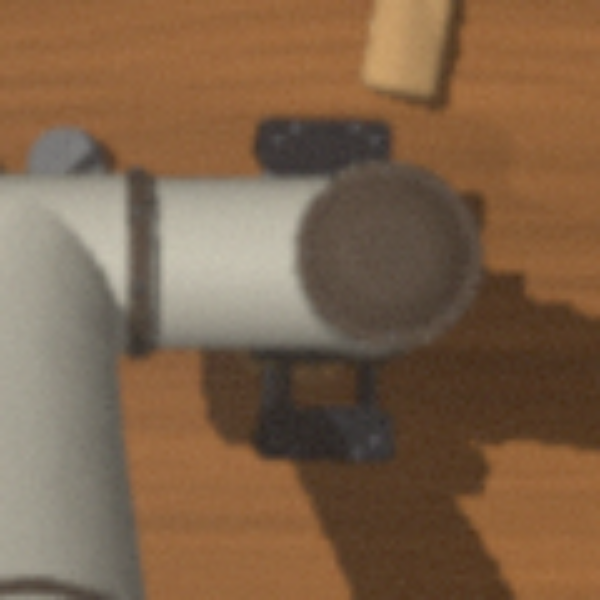

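```bash

python3 -m inch '[{"fingers":1.0,"delta_pos":[0,0,1],"spin":0},{"fingers":1.0,"delta_pos":[0,0,1.8],"spin":0},{"fingers":1.0,"delta_pos":[0,0,2.2],"spin":0},{"fingers":1.0,"delta_pos":[0,0,2.2],"spin":0},{"fingers":1.0,"delta_pos":[0,0,2.2],"spin":0}]'; python3 m.py;  python3 -m inch '[{"fingers":1.0,"delta_pos":[0,0,0.1],"spin":0},{"fingers":1.0,"delta_pos":[0,0,0.2],"spin":0},{"fingers":1.0,"delta_pos":[0,0,0.2],"spin":0}]' >/dev/null; python3 m.py
```

```text
time_s: 34.65
tcp_pos: [0.4763, -0.1574, 0.039]
ee_rot: [[-0.017, -1.0, -0.0], [-1.0, 0.017, -0.0], [0.0, 0.0, -1.0]]
wrist_force: [-0.2, -0.5, -0.8]
gripper_width: 0.179
M [ 0.048  0.085 -0.014] F [-0.2 -0.5 -0.8] yaw 269.0 [ 0.4763 -0.1574  0.039 ] j6 -1.3
M [0.059 0.17  0.056] F [ 0.4 -0.1 -1. ] yaw 268.99 [ 0.4763 -0.1573  0.0373] j6 -1.3
```

```bash

python3 -m inch '[{"fingers":1.0,"delta_pos":[0,0,0.1],"spin":0},{"fingers":1.0,"delta_pos":[0,0,0.1],"spin":0}]'>/dev/null; python3 m.py;  python3 -m inch '[{"fingers":1.0,"delta_pos":[0,0,0.1],"spin":0},{"fingers":1.0,"delta_pos":[0,0,0.1],"spin":0}]' >/dev/null; python3 m.py
```

```text
M [0.054 0.086 0.022] F [-0.8 -0.4 -2.1] yaw 268.99 [ 0.4762 -0.1574  0.0362] j6 -1.3
M [0.1   0.266 0.046] F [-0.6 -0.1  1.7] yaw 269.0 [ 0.4764 -0.1574  0.0355] j6 -1.3
```

```bash

python3 -m inch '[{"fingers":1.0,"delta_pos":[0,0,0.1],"spin":0},{"fingers":1.0,"delta_pos":[0,0,0.1],"spin":0}]'>/dev/null; python3 m.py
```

```text
M [ 0.512  0.942 -0.029] F [-2.5  1.5  8.5] yaw 269.03 [ 0.4765 -0.1574  0.0355] j6 -1.3
```

Contact at TCP z = 0.0355 (expected 0.0356). I'll ease off slightly, release, and retreat straight up.

```bash

python3 -m inch '[{"fingers":1.0,"delta_pos":[0,0,-0.1],"spin":0},{"fingers":1.0,"delta_pos":[0,0,-0.1],"spin":0},{"fingers":2.4,"delta_pos":[0,0,-0.1],"spin":0},{"fingers":3.5,"delta_pos":[0,0,-0.1],"spin":0},{"fingers":3.5,"delta_pos":[0,0,-0.1],"spin":0},{"fingers":3.5,"delta_pos":[0,0,-0.1],"spin":0},{"fingers":3.5,"delta_pos":[0,0,-0.1],"spin":0},{"fingers":3.5,"delta_pos":[0,0,-0.1],"spin":0}]'; python3 m.py
python3 - <<'E'
from h import *
im=snap('wrist','w10');cv2.imwrite('pics/w10c.png',cv2.resize(im[120:300,200:440,::-1],None,fx=3.3,fy=3.3))
E
```

```text
time_s: 36.35
tcp_pos: [0.4763, -0.1573, 0.0352]
ee_rot: [[-0.018, -1.0, -0.0], [-1.0, 0.018, 0.0], [-0.0, 0.0, -1.0]]
wrist_force: [0.2, 0.4, 0.0]
gripper_width: 0.401
M [ 0.002  0.123 -0.018] F [0.2 0.4 0. ] yaw 268.99 [ 0.4763 -0.1573  0.0352] j6 -1.3
```

View pics/w10c.png

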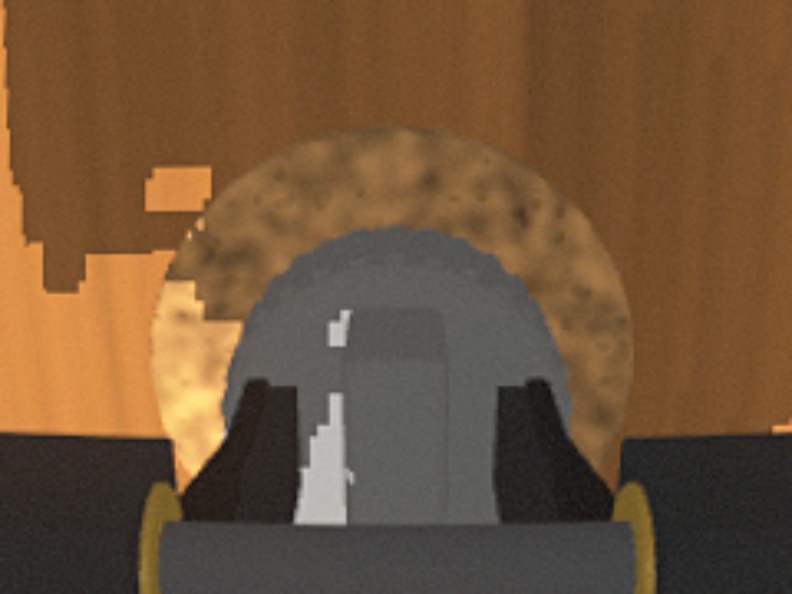

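The cap stands centred on the coaster, with both fingers clear of the bar. Retreating up.

```bash

python3 -m inch '[{"fingers":3.5,"delta_pos":[0,0,-0.5],"spin":0},{"fingers":3.5,"delta_pos":[0,0,-1.5],"spin":0},{"fingers":3.5,"delta_pos":[0,0,-3],"spin":0},{"fingers":3.5,"delta_pos":[0,0,-6],"spin":0},{"fingers":3.5,"delta_pos":[0,0,-10],"spin":0},{"fingers":3.5,"delta_pos":[0,0,-15],"spin":0},{"fingers":3.5,"delta_pos":[10,0,-20],"spin":0},{"fingers":3.5,"delta_pos":[10,0,-20],"spin":0},{"fingers":3.5,"delta_pos":[10,0,-20],"spin":0},{"fingers":3.5,"delta_pos":[10,0,-20],"spin":0},{"fingers":3.5,"delta_pos":[10,0,-20],"spin":0},{"fingers":3.5,"delta_pos":[10,0,-20],"spin":0}]'; python3 m.py
python3 - <<'E'
from h import *
sd=snap('side','s11');cv2.imwrite('pics/s11c.png',cv2.resize(sd[100:300,230:430,::-1],None,fx=3,fy=3))
for t in ['cap','coaster_top','filter','tumbler','brush']: print(t,[(a.round(1).tolist(),c) for a,c in sp('side',t)])
save_cal('w11');im=snap('wrist','w11')
E
```

```text
time_s: 37.6
tcp_pos: [0.4739, -0.2561, 0.2343]
ee_rot: [[-0.016, -1.0, -0.002], [-1.0, 0.016, 0.001], [-0.001, 0.002, -1.0]]
wrist_force: [0.6, 0.0, 1.1]
gripper_width: 0.406
M [0.025 0.142 0.026] F [0.6 0.  1.1] yaw 269.06 [ 0.4739 -0.2561  0.2343] j6 10.2
cap [([349.5, 190.8], 0.7), ([320.7, 227.8], 0.55), ([369.0, 274.3], 0.53)]
coaster_top [([351.8, 190.1], 0.61), ([353.8, 183.0], 0.54)]
filter [([252.3, 238.5], 0.65), ([346.1, 191.7], 0.31)]
tumbler [([316.8, 140.5], 0.95), ([352.8, 192.5], 0.5)]
brush [([279.3, 168.3], 0.58)]
```

View pics/s11c.png

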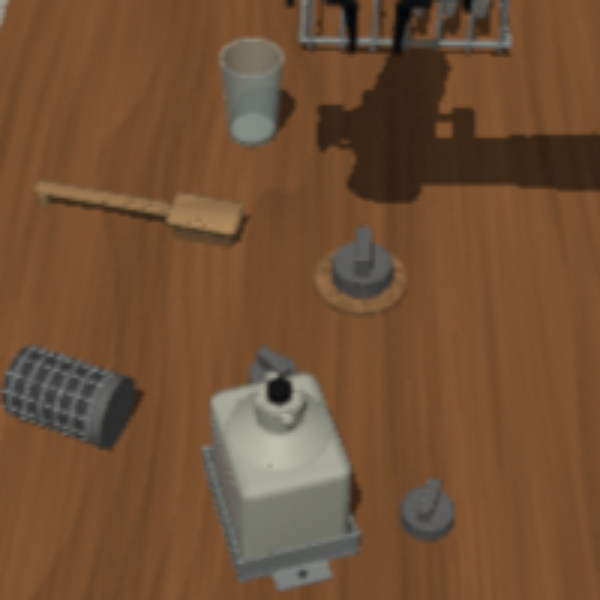

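View pics/w11.png

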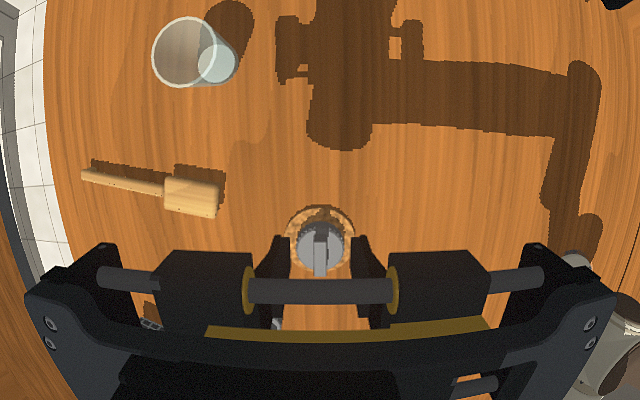

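```bash
python3 -m inch '[{"fingers":3.5,"delta_pos":[0,0,0],"spin":0},{"fingers":3.5,"delta_pos":[0,0,0],"spin":0}]' | head -2; python3 -c "
from station import finish_job
print(finish_job())"
```

```text
time_s: 38.15
tcp_pos: [0.4745, -0.2573, 0.2352]
the job is handed in; nothing more can be done
None
```

The jug is open, and its cap stands upright on the cork coaster. I handed the job in at about 38 s, and no verdict was reported.

- **Opening:** I pushed the cap about 9 mm down to its hard stop, with at most 22 N of downward force. I then held it at about 18–20 N while turning it about 72° anticlockwise. The moment rose from about 0.15 to 0.27 N m, which I took as the end stop, and I lifted the cap off. During the lift it bound on the neck, with about 7 N sideways and 6 N of pull, until I corrected the sideways position.
- **Placing:** The cap touched the coaster with the TCP 35.5 mm up, against 35.6 mm expected, and I set it down with about 8.5 N. I then let go and backed off about 20 cm up and 10 cm to the side.
- **Last checks:** The final side and wrist pictures show the cap upright and centred on the coaster. The fingers are clear, and the filter, tumbler and brush are where they were. The caddy was not in those last views, but the arm never came near it.
- **What disagreed:**
  - The moment reading was noisy (about ±0.04 N m), so I only accepted the stop after several readings.
  - The two close wrist views could not fix the cap's height. I took it from the bar's apparent size, and contact confirmed it.

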